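# Hang the bur caddy on its bent rod

### The arm

A 6-joint arm with a two-finger parallel gripper is mounted at the origin on the work surface. World frame = base frame: x ahead of the robot, y to its left, z up, the work surface at z = 0. Lengths are in m, angles in degrees, forces in N, time in s.
With the tool pointing down it reaches from about 0.35 to 0.875 m from the base axis. Payload 4.2 kg.
Tool frame: the origin (TCP) lies at the very end of the fingers, on their centre line; the grasp point (between the pads) lies 19 mm behind it; z points along the fingers, y is the direction in which the jaws open and shut (so a half turn about z gives the same grasp; the last joint's range is limited). The gripper opens to 87 mm and grips with 3 to 60 N. Pads are 19 mm wide; open, the fingers measure 117 mm over their backs; the gripper's body (75 mm by 190 mm) begins 51 mm behind the grasp point.
Start: joints at [-53.938, 22.042, 0.453, 0, -68.411, -14.817], TCP at [0.226, -0.582, 0.223] pointing down, gripper open.
Joint ranges: [-179.83, 179.83], [-69.29, 118.12], [-61.27, 80.66], [-181.25, 117.63], [-171.15, -9.14], [-177.46, 177.46]. Speed limits (degrees/s): [159.86, 159.86, 180, 180, 180, 180].

### API

Orientations are given as a 3x3 rotation matrix whose columns are the frame's x, y, z axes.
In Python, from station import r, imaging gives the robot as it stands. The module is installed in compiled form; this text tells all that it offers.
- The arm moves only by the tool move_arm, never from a script. Its argument "motion" is one flat list of numbers, 7 for each row, row after row: the shift along the tool's x, y, z in units of 40 mm (1.0 is 40 mm), then the turn, a rotation vector about the tool's x, y, z in units of 5 degrees (1.0 is 5 degrees), then the gripper's target within -1 to 1 (shut at 1, half-way at 0, fully open at -1). In form: [dx, dy, dz, wx, wy, wz, gripper, dx, dy, dz, wx, wy, wz, gripper, ...]. A call has 1 to 20 rows; each row is the pose to reach, as a shift and turn from the pose measured when the call began, along the tool's axes at that moment; what a row does not reach only later rows make up. A row lasts 1/12 s, in which the tool goes at most 41.7 mm and 7.16 degrees, less where a joint would pass 70% of its speed; a pose out of reach is approached as far as the arm can. A call with a gripper value outside its range is refused whole. The fingers move at their own pace and stop on an object; the grip force is fixed at half the most. Time passes only in rows, so rows that repeat a pose let the fingers close. It gives the time, the measured TCP pose, the force and the opening at its end, in the units of the state.
- r.sense(): the state, without advancing time (a new reading comes with each control period).
- imaging.capture(name): name is "scene" or "top" or "wrist"; returns the picture (420x560x3 uint8, blue, green, red); there is no depth.
- imaging.camera_params(name): a dict with "intrinsics" (3x3 intrinsics, pixels), "k1" (the pictures are not rectified: a ray, as slopes to the right and down, at radius r is drawn at 1 + k1 r^2 times it, then the intrinsics apply), "world_from_camera" (4x4, takes a point from camera to world coordinates). Camera axes: x right, y down, z forward; pixel columns grow to the right and rows downward; lengths in m; the calibration is good to about 2 mm. A picture is of the moment at which its call begins: read the wrist's pose just before it. camera_params takes no time and is no camera call; for the wrist camera it gives the pose at the moment of the call.
- r.finish_job(): hands the job in, once; it reports no verdict.
The state is a dict: "time_s": time; "joints": joint angles; "joint_velocities": joint speeds; "effort": joint torques, N m; "tcp_pos": TCP position; "ee_rot": TCP orientation; "wrist_force": force on the tool from outside, world axes, zero at the start; "moment": the same for the moment, N m; "gripper_width": opening from 0.0 (shut) to 1.0 (fully open).
Only numpy, scipy, OpenCV 4.12 (cv2) and the standard library are available. Lean on these libraries where they do the work, as an engineer would, in place of code of your own. Each camera call takes 0.05 s, during which the arm holds its last target.

### The job

Pick up the blue bur caddy by its yellow tab, thread its drilled collar over the free end of the bent steel rod, and slide it along the rod and round the bend until the collar presses lightly on the orange stop. The rod is hand-bent and not true, so go by feel and never force the caddy: if it starts to bind, ease it. Leave it hanging there by itself, up against the stop, and do not disturb the other things on the bench.

Things in the scene. Friction and masses are not known exactly. Their poses are not given: they have to be found in the camera images.
- stand: Rod stand, fixed: foot plate 90 x 110 x 16 mm, post, 30 mm clamp block (top 165 mm up). Origin on the bench under the post's axis, z up. Its 12 mm steel rod, 150 mm up, is drawn thus in this frame: from the post's axis 100 mm straight along -y, a level bend of 60 degrees towards -x (centre line radius 50 mm), 75 mm straight to the free round tip. Rigid. The real rod differs: see rod_bend.
- rod_tip (a point): The true free end of the rod (centre of its 6 mm round nose). y axis: along the rod's last 35 mm, pointing into the rod, towards the bend; z about up.
- rod_lead (a point): True point on the rod's centre line, 30 mm from the tip; same axes as rod_tip.
- rod_bend (a point): Middle of the bend as drawn (fixed to the stand, axes as the stand's). The real rod is hand-bent: between home and tip its direction is off by up to 6 degrees sideways and 3 degrees up or down, so it passes up to about 7 mm from this point, and its tip lies up to 14 mm from the drawn place.
- rod_home (a point): True point on the rod's centre line, 44 mm from the post's axis (stand frame 0, -44, 150 mm), where the collar's centre is when it touches the stop. The rod is true from here to the post. y axis: along the rod towards stop and post.
- caddy: Bur caddy, loose, 0.17 to 0.35 kg, 106 mm tall, stands on the bench. Origin: centre of its underside, z up. Blue block 44 (x) x 36 x 16 mm at the bottom, neck, collar (26 mm outside, bore 14 mm, 18 mm long, bore along x, centre 52 mm up; either end may lead), yellow tab 10 mm thick (x), 24 mm wide (y), 65 to 106 mm up. Centre of mass low: it hangs upright on the rod.
- caddy_bore (a point): Centre of the collar's bore, 52 mm above the caddy's underside; x is the bore's axis.
- caddy_tab (a point): Middle of the yellow tab, 88 mm above the caddy's underside; the tab's flat faces look along x.
- bur_tray: Bystander: open grey tray 100 x 70 x 25 mm, origin under its centre.
- wax_block: Bystander: brown-red wax block 55 x 35 x 22 mm, origin under its centre.
- dish: Bystander: white bowl 70 mm wide, 35 mm high, origin under its centre.
- handpiece: Bystander: black and green motor handpiece about 145 mm long, 25 mm thick, lying along its x.
- stop: Orange stop ring, fixed on the rod, 24 mm diameter, 10 mm long. Origin at the centre of the face the collar comes against, 35 mm from the post's axis; axes as the stand's.

How it is judged (in metres and radians):
On the way, in this order (a step that is already met when the one before it is completed fails the run):
1. the collar is threaded on the straight outer leg of the rod (distance between caddy_bore and rod_lead below 0.012 m), for 0.05 s.
2. the collar is in the bend (distance between caddy_bore and rod_bend below 0.015 m), for 0.05 s.
3. the collar presses on the orange stop with over 2 N (contact force between caddy and stop above 2 N), for 0.1 s.
At the end, for the whole second after the job is handed in: The caddy hangs on the rod, released and at rest, upright within 0.2 rad, its collar against the orange stop: gap under 2 mm along the rod, bore's centre within 4 mm of the home point (y of caddy_bore in the frame of rod_home above -0.002 m and distance between caddy_bore and rod_home below 0.004 m and angle between caddy's own z axis and vertical below 0.2 rad and linear speed of caddy below 0.02 m/s); the robot touches nothing.
It fails at once if the held caddy is forced against the rod, stop or stand with more than 10 N (contact force between caddy and stand above 10 N and contact force between the fingers and caddy above 3 N).
It fails at once if a bystander is moved by more than 20 mm (distance of any of bur_tray, wax_block, dish, handpiece from where it was at the start of the episode above 0.02 m).
It also fails if it takes over 72 s, if anything falls off the work surface, if the arm or the gripper's body presses on something with over 40 N, if the wrist force passes 120 N, or if a joint passes its speed limit or range.

## Working session

There is one attempt and no reset: what is moved stays moved. The work goes in short steps, Python scripts to look and compute and a tool call to move; the robot and the scene stay as the last step left them, time stands still between calls to the robot, and variables do not carry over. Pictures are saved under pics/ and viewed, and the job is handed in when it is done.

Besides the shell and the picture viewer there is one more tool, called after ">>>" as name(argument=value, ...) on one line, values as JSON. move_arm: Moves the arm, as the interface text tells. Its arguments: {"type":"object","properties":{"motion":{"type":"array","items":{"type":"number"}}},"required":["motion"]}

```bash
mkdir -p pics
python3 - <<'E'
from station import r, imaging
import cv2
s=r.sense();print(s)
for n in ["scene","top","wrist"]:
    p=imaging.camera_params(n);print(n,p)
    cv2.imwrite(f"pics/{n}0.png",imaging.capture(n))
E
```

```text
{'time_s': 0.0, 'joints': array([-5.39386378e+01,  2.20909839e+01,  3.80209978e-01, -2.73863911e-02,
       -6.84123921e+01, -1.48177485e+01]), 'joint_velocities': array([ 0.00982634, -0.00125332, -0.02212802, -0.01450453,  0.12816091,
       -0.09993934]), 'effort': array([-1.68698778e-03, -3.90668499e+01,  1.87404531e+01,  4.21995118e+00,
        1.09613239e-02, -1.97074805e-04]), 'tcp_pos': array([ 0.22626248, -0.58195981,  0.22146436]), 'ee_rot': array([[-9.32112086e-01, -3.62168798e-01, -9.06080541e-04],
       [-3.62169911e-01,  9.32109950e-01,  1.99934793e-03],
       [ 1.20465253e-04,  2.19177148e-03, -9.99997591e-01]]), 'wrist_force': array([ 0.6678119 , -0.30211545, -1.12425573]), 'moment': array([-0.00840608,  0.00131718, -0.04487196]), 'gripper_width': 1.0003765676764957}
scene {'intrinsics': array([[510.59769379,   0.        , 275.6128517 ],
       [  0.        , 510.59769379, 208.23513016],
       [  0.        ,   0.        ,   1.        ]]), 'k1': 0.061415328237591514, 'world_from_camera': array([[-0.58873068,  0.48502944, -0.64663949,  1.3885802 ],
       [ 0.80821009
[... 404 characters left out ...]
978, -0.99657025,  0.07949343,  0.46700057],
       [-0.99942475, -0.02489289, -0.02303284, -0.04304716],
       [ 0.02493266, -0.07891818, -0.99656926,  1.05403166],
       [ 0.        ,  0.        ,  0.        ,  1.        ]])}
wrist {'intrinsics': array([[320.51465576,   0.        , 284.09365992],
       [  0.        , 320.51465576, 205.37841832],
       [  0.        ,   0.        ,   1.        ]]), 'k1': -0.06063679595827712, 'world_from_camera': array([[-0.36214793,  0.9011324 ,  0.23834697,  0.16266918],
       [ 0.93211837,  0.34954347,  0.09473495, -0.60668482],
       [ 0.00205611,  0.25647565, -0.9665485 ,  0.38438293],
       [ 0.        ,  0.        ,  0.        ,  1.        ]])}
```

View pics/scene0.png

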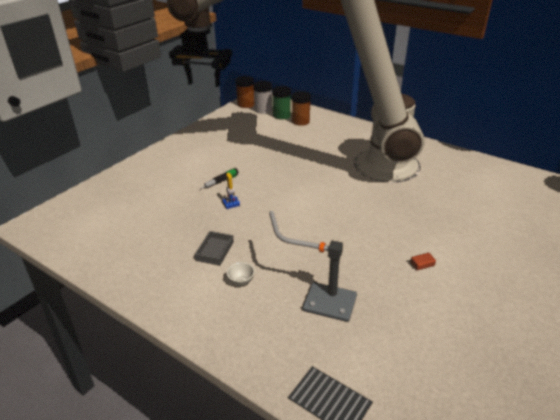

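View pics/top0.png

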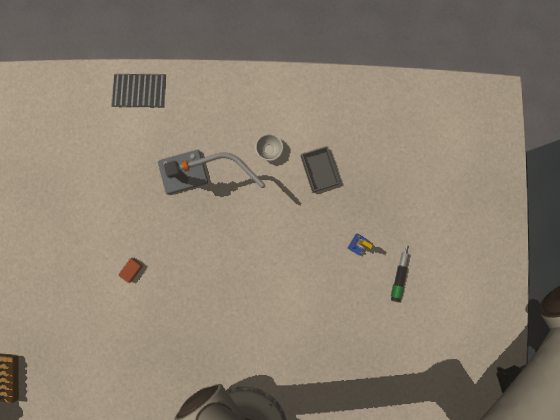

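View pics/wrist0.png

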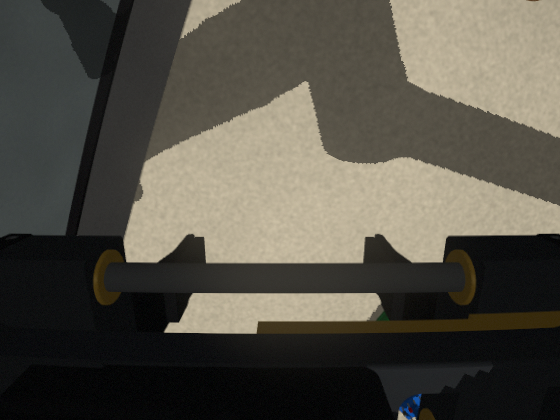

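The top view shows the caddy near (360,244), the rod tip at (263,185), the bend near (225,155), the orange stop at (185,166), and the handpiece at (402,270). I'll enlarge those areas next.

```bash
cat > h.py <<'E'
import numpy as np, cv2
from station import r, imaging
def ray(n,px,p=None):
    p=p or imaging.camera_params(n)
    K=p["intrinsics"];k=p["k1"]
    d=cv2.undistortPoints(np.array([[px]],float),K,np.array([k,0,0,0,0.]))[0,0]
    T=p["world_from_camera"];v=T[:3,:3]@np.array([d[0],d[1],1]);return T[:3,3],v/np.linalg.norm(v)
def plane(n,px,z,p=None):
    o,v=ray(n,px,p);return o+v*(z-o[2])/v[2]
def tri(n1,p1,n2,p2,c1=None,c2=None):
    o1,v1=ray(n1,p1,c1);o2,v2=ray(n2,p2,c2)
    A=np.stack([v1,-v2],1);t=np.linalg.lstsq(A,o2-o1,rcond=None)[0]
    a=o1+v1*t[0];b=o2+v2*t[1];return (a+b)/2,np.linalg.norm(a-b)
def proj(n,X,p=None):
    p=p or imaging.camera_params(n);T=np.linalg.inv(p["world_from_camera"]);c=T[:3,:3]@np.array(X)+T[:3,3]
    return cv2.projectPoints(c.reshape(1,1,3),np.zeros(3),np.zeros(3),p["intrinsics"],np.array([p["k1"],0,0,0,0.]))[0].ravel()
def crop(src,x0,y0,w,h,s,out):
    im=cv2.imread(src) if isinstance(src,str) else src
    cv2.imwrite(out,cv2.resize(im[y0:y0+h,x0:x0+w],None,fx=s,fy=s,interpolation=cv2.INTER_CUBIC))
E
python3 - <<'E'
from h import *
crop("pics/top0.png",150,130,130,75,6,"pics/t_rod.png")
crop("pics/top0.png",330,220,100,75,8,"pics/t_cad.png")
crop("pics/scene0.png",195,160,160,110,5,"pics/s_all.png")
E
```

```text
(no output)
```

View pics/t_rod.png

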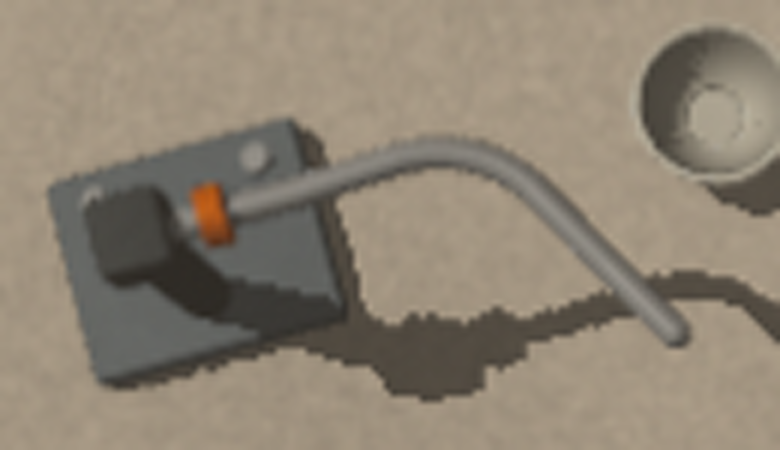

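View pics/t_cad.png

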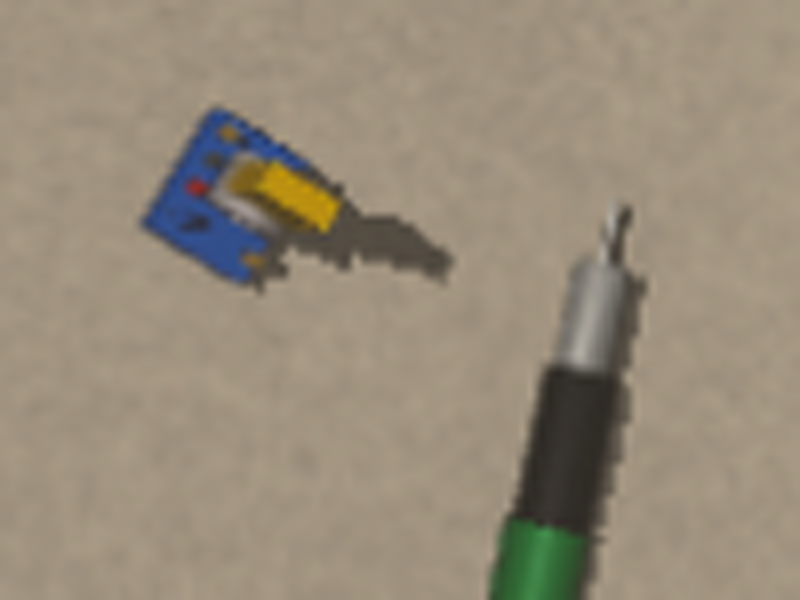

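View pics/s_all.png

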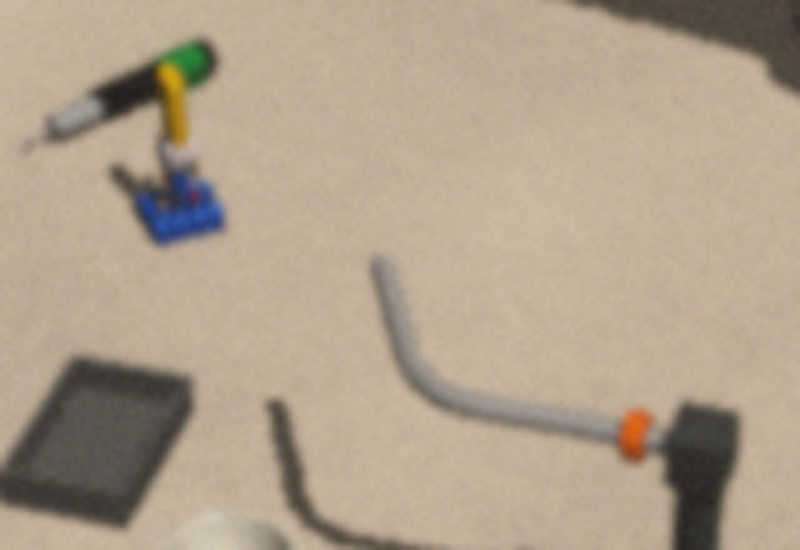

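Run:
```python
from h import *
T=lambda x,y:(150+x/6-.4,130+y/6-.4)
C=lambda x,y:(330+x/8-.4,220+y/8-.4)
S=lambda x,y:(195+x/5-.4,160+y/5-.4)
for c in [(218,108),(143,223),(248,285),(340,190)]: print("blk",plane("top",C(*c),.008).round(4))
print("tabtop corners",[plane("top",C(*c),.106).round(4) for c in [(278,160),(342,203),(325,232),(258,190)]])
pts={'tip':((680,336),(380,258)),'lead':((610,265),(397,322)),'stop':((212,215),(636,434)),}
for k,(a,b) in pts.items(): print(k,tri("top",T(*a),"scene",S(*b)))
for c in [(680,336),(640,295),(600,253),(555,208),(510,170),(440,150),(380,160),(330,178),(280,195),(235,208)]: print(plane("top",T(*c),.15).round(4))
print("foot",[plane("top",T(*c),.016).round(4) for c in [(50,188),(292,120),(345,312),(103,382)]])
```

```text
blk [ 0.4986 -0.2748  0.008 ]
blk [ 0.4619 -0.2512  0.008 ]
blk [ 0.443 -0.285  0.008]
blk [ 0.4734 -0.3142  0.008 ]
tabtop corners [array([ 0.4811, -0.2707,  0.106 ]), array([ 0.4691, -0.2895,  0.106 ]), array([ 0.4607, -0.2846,  0.106 ]), array([ 0.4724, -0.2649,  0.106 ])]
tip (array([ 0.59285601, -0.03582119,  0.1522825 ]), np.float64(3.635696654494188e-05))
lead (array([ 0.61917182, -0.00817607,  0.14200806]), np.float64(0.0027453685270179577))
stop (array([0.63316934, 0.13604645, 0.15245043]), np.float64(0.00013589642151629037))
[ 0.5932 -0.0358  0.15  ]
[ 0.6078 -0.0208  0.15  ]
[ 0.6229 -0.0058  0.15  ]
[0.6392 0.0111 0.15  ]
[0.6529 0.028  0.15  ]
[0.6597 0.0539 0.15  ]
[0.6554 0.0758 0.15  ]
[0.6483 0.0938 0.15  ]
[0.6416 0.1119 0.15  ]
[0.6364 0.1282 0.15  ]
foot [array([0.6684, 0.2326, 0.016 ]), array([0.6997, 0.1312, 0.016 ]), array([0.6185, 0.1055, 0.016 ]), array([0.5866, 0.206 , 0.016 ])]
```

>>> move_arm(motion=[-9.6, 5.7, 1, 0, 0, -7.2, -1, -9.6, 5.7, 1, 0, 0, -7.2, -1, -9.6, 5.7, 1, 0, 0, -7.2, -1, -9.6, 5.7, 1, 0, 0, -7.2, -1, -9.6, 5.7, 1, 0, 0, -7.2, -1, -9.6, 5.7, 1, 0, 0, -7.2, -1, -9.6, 5.7, 1, 0, 0, -7.2, -1, -9.6, 5.7, 1, 0, 0, -7.2, -1, -9.6, 5.7, 1, 0, 0, -7.2, -1, -9.6, 5.7, 1, 0, 0, -7.2, -1, -9.6, 5.7, 1, 0, 0, -7.2, -1, -9.6, 5.7, 1, 0, 0, -7.2, -1, -9.6, 5.7, 1, 0, 0, -7.2, -1, -9.6, 5.7, 1, 0, 0, -7.2, -1, -9.6, 5.7, 1, 0, 0, -7.2, -1, -9.6, 5.7, 1, 0, 0, -7.2, -1])

```text
time_s: 1.48
tcp_pos: [0.5009, -0.2314, 0.1822]
ee_rot: [[-0.543, -0.84, -0.001], [-0.84, 0.543, 0.001], [-0.001, 0.001, -1.0]]
wrist_force: [-0.6, -0.3, 0.8]
gripper_width: 1.002
```

```bash
cat > look.py <<'E'
import sys,json
from h import *
p=imaging.camera_params("wrist"); im=imaging.capture("wrist")
n=sys.argv[1]; cv2.imwrite(f"pics/{n}.png",im)
json.dump({k:np.array(v).tolist() for k,v in p.items()},open(f"pics/{n}.json","w"))
s=r.sense(); print(s["time_s"],s["tcp_pos"].round(4),s["ee_rot"].round(4).tolist(),s["wrist_force"].round(2),s["joints"].round(1),s["gripper_width"])
E
python3 look.py w1
```

```text
1.5333 [ 0.501  -0.2314  0.1822] [[-0.5427, -0.8399, -0.0005], [-0.8399, 0.5427, 0.0014], [-0.0009, 0.0012, -1.0]] [ 0.13 -0.08 -0.46] [ -8.   16.9 -13.3  -0.1 -59.8 -24.8] 1.0025614584543816
```

View pics/w1.png

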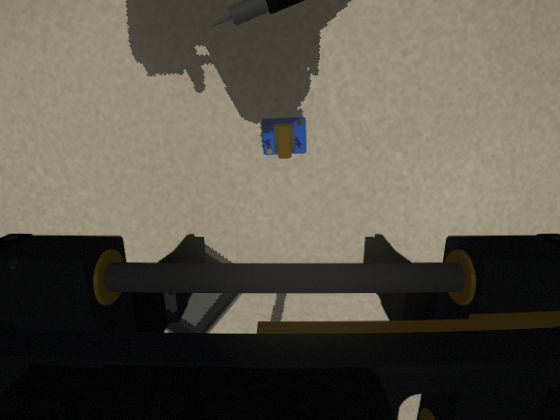

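The caddy is at (284,137) in the wrist view, with its tab almost square to the image.

Run:
```python
from h import *
import json
p={k:np.array(v) for k,v in json.load(open("pics/w1.json")).items()}
im=cv2.imread("pics/w1.png")
hsv=cv2.cvtColor(im,cv2.COLOR_BGR2HSV)
roi=np.zeros(im.shape[:2],np.uint8);roi[100:180,240:330]=255
b=cv2.inRange(hsv,(100,120,40),(130,255,255))&roi
y=cv2.inRange(hsv,(15,120,50),(35,255,255))&roi
for n,m in (("b",b),("y",y)):
    c=max(cv2.findContours(m,0,2)[0],key=cv2.contourArea); print(n,cv2.boundingRect(c),cv2.minAreaRect(c))
crop(im,240,100,90,70,8,"pics/w1c.png")
```

```text
b (263, 118, 43, 37) ((283.7330322265625, 135.85943603515625), (34.96696472167969, 42.13410568237305), 87.51044464111328)
y (277, 125, 14, 33) ((283.5, 141.0), (32.0, 13.0), 90.0)
```

View pics/w1c.png

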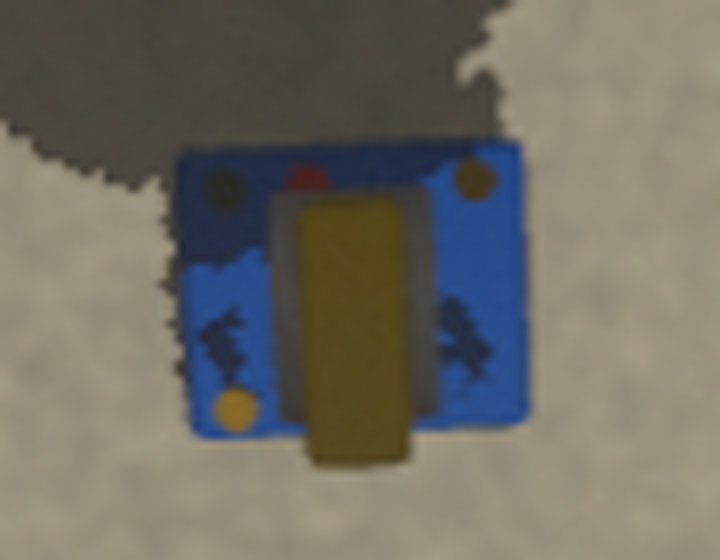

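Run:
```python
from h import *
import json
p={k:np.array(v) for k,v in json.load(open("pics/w1.json")).items()}
C=lambda x,y:(240+x/8-.44,100+y/8-.44)
P=[plane("w",C(*c),.016,p)[:2] for c in [(180,150),(522,142),(528,420),(193,434)]]
for a in range(4):
    d=P[(a+1)%4]-P[a];print(P[a].round(4),np.linalg.norm(d).round(4),np.degrees(np.arctan2(d[1],d[0])).round(1))
print("c",np.mean(P,0))
Q=[plane("w",C(*c),.106,p)[:2] for c in [(303,200),(400,197),(410,462),(310,466)]]
for a in range(4):
    d=Q[(a+1)%4]-Q[a];print(Q[a].round(4),np.linalg.norm(d).round(4),np.degrees(np.arctan2(d[1],d[0])).round(1))
print("c",np.mean(Q,0))
```

```text
[ 0.4814 -0.3027] 0.0425 148.4
[ 0.4451 -0.2805] 0.0344 59.3
[ 0.4627 -0.2509] 0.0427 -30.5
[ 0.4996 -0.2726] 0.0352 -121.1
c [ 0.47219985 -0.27666981]
[ 0.4699 -0.2894] 0.0088 148.9
[ 0.4623 -0.2848] 0.024 59.6
[ 0.4745 -0.2641] 0.0093 -30.6
[ 0.4825 -0.2689] 0.0241 -121.6
c [ 0.47229459 -0.27679891]
```

```bash
cat >> h.py <<'E'
def campose(tcp,R):
    s=r.sense();p=imaging.camera_params("wrist");T=p["world_from_camera"]
    Rt=s["ee_rot"].T
    q=dict(p);W=np.eye(4);W[:3,:3]=R@Rt@T[:3,:3];W[:3,3]=tcp+R@Rt@(T[:3,3]-s["tcp_pos"]);q["world_from_camera"]=W;return q
def Ryaw(deg): # tool down, tool y at yaw deg
    a=np.radians(deg);y=np.array([np.cos(a),np.sin(a),0]);z=np.array([0,0,-1.]);return np.stack([np.cross(y,z),y,z],1)
E
python3 - <<'E'
from h import *
pts=dict(tip=[.593,-.036,.15],lead=[.613,-.015,.15],leg=[.639,.011,.15],bend=[.657,.045,.15],b2=[.655,.076,.15],home=[.636,.128,.15],tcp=None)
for yaw in (147,160,180,225):
  for tcp in ([.60,.071,.21],[.70,.006,.21],[.66,.06,.21],[.64,.05,.21],[.68,.02,.21]):
    q=campose(np.array(tcp),Ryaw(yaw))
    print(yaw,tcp,{k:proj("",v if v else tcp,q).round(0).astype(int).tolist() for k,v in pts.items()})
E
```

```text
147 [0.6, 0.071, 0.21] {'tip': [206, 82], 'lead': [200, 126], 'leg': [193, 178], 'bend': [201, 230], 'b2': [228, 261], 'home': [286, 300], 'tcp': [285, 250]}
147 [0.7, 0.006, 0.21] {'tip': [386, 82], 'lead': [375, 126], 'leg': [361, 178], 'bend': [363, 230], 'b2': [385, 261], 'home': [436, 298], 'tcp': [285, 250]}
147 [0.66, 0.06, 0.21] {'tip': [291, 43], 'lead': [283, 89], 'leg': [272, 144], 'bend': [277, 199], 'b2': [303, 232], 'home': [360, 272], 'tcp': [285, 250]}
147 [0.64, 0.05, 0.21] {'tip': [274, 75], 'lead': [266, 119], 'leg': [256, 172], 'bend': [262, 224], 'b2': [287, 256], 'home': [344, 295], 'tcp': [285, 250]}
147 [0.68, 0.02, 0.21] {'tip': [350, 80], 'lead': [340, 125], 'leg': [327, 177], 'bend': [330, 229], 'b2': [353, 260], 'home': [406, 298], 'tcp': [285, 250]}
160 [0.6, 0.071, 0.21] {'tip': [239, 67], 'lead': [223, 109], 'leg': [203, 158], 'bend': [199, 211], 'b2': [218, 248], 'home': [267, 298], 'tcp': [285, 250]}
160 [0.7, 0.006, 0.21] {'tip': [412, 110], 'lead': [393, 149], 'leg': [367, 196], 'bend': [357, 246], 'b2': [371, 280], 'home': [410, 326], 'tcp': [285, 
[... 1365 characters left out ...]
, 135], 'b2': [224, 169], 'home': [196, 237], 'tcp': [285, 250]}
225 [0.7, 0.006, 0.21] {'tip': [421, 274], 'lead': [384, 275], 'leg': [337, 276], 'bend': [289, 289], 'b2': [263, 315], 'home': [236, 366], 'tcp': [285, 250]}
225 [0.66, 0.06, 0.21] {'tip': [445, 190], 'lead': [405, 191], 'leg': [354, 191], 'bend': [303, 206], 'b2': [274, 237], 'home': [245, 297], 'tcp': [285, 250]}
225 [0.64, 0.05, 0.21] {'tip': [417, 180], 'lead': [377, 181], 'leg': [325, 181], 'bend': [273, 197], 'b2': [245, 228], 'home': [218, 289], 'tcp': [285, 250]}
225 [0.68, 0.02, 0.21] {'tip': [419, 245], 'lead': [381, 246], 'leg': [332, 247], 'bend': [283, 261], 'b2': [257, 288], 'home': [230, 342], 'tcp': [285, 250]}
```

>>> move_arm(motion=[-2, 0.7, -0.7, 0, 0, -3, -1, -8, 2.8, -0.7, 0, 0, -15.6, -1, -8, 2.8, -0.7, 0, 0, -15.6, -1, -8, 2.8, -0.7, 0, 0, -15.6, -1, -8, 2.8, -0.7, 0, 0, -15.6, -1, -8, 2.8, -0.7, 0, 0, -15.6, -1, -8, 2.8, -0.7, 0, 0, -15.6, -1, -8, 2.8, -0.7, 0, 0, -15.6, -1, -8, 2.8, -0.7, 0, 0, -15.6, -1, -8, 2.8, -0.7, 0, 0, -15.6, -1, -8, 2.8, -0.7, 0, 0, -15.6, -1, -8, 2.8, -0.7, 0, 0, -15.6, -1, -8, 2.8, -0.7, 0, 0, -15.6, -1, -8, 2.8, -0.7, 0, 0, -15.6, -1, -8, 2.8, -0.7, 0, 0, -15.6, -1])

```text
time_s: 2.78
tcp_pos: [0.5806, 0.0974, 0.2108]
ee_rot: [[0.707, -0.707, -0.0], [-0.707, -0.707, 0.002], [-0.001, -0.001, -1.0]]
wrist_force: [0.8, -0.1, 0.3]
gripper_width: 0.998
```

```bash
python3 look.py wA
```

```text
2.8333 [0.5806 0.0976 0.2108] [[0.7072, -0.707, -0.0004], [-0.707, -0.7072, 0.0015], [-0.0014, -0.0008, -1.0]] [ 0.47 -0.   -0.27] [ 25.2  19.   -5.8  -0.1 -65.1  19.8] 1.0025944556200133
```

View pics/wA.png

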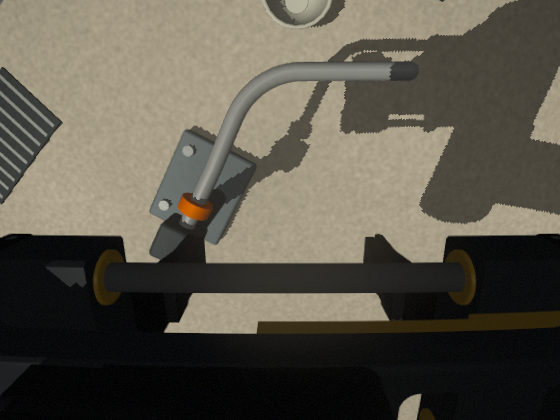

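The rod runs level at row 71 from the bend to its tip at (418,71), and the stop is at (196,207). I'll take a second view 90 mm to the side.

>>> move_arm(motion=[2.2, 0, 0, 0, 0, 0, -1, 2.2, 0, 0, 0, 0, 0, -1, 2.2, 0, 0, 0, 0, 0, -1, 2.2, 0, 0, 0, 0, 0, -1, 2.2, 0, 0, 0, 0, 0, -1])

```text
time_s: 3.25
tcp_pos: [0.6424, 0.0349, 0.2101]
ee_rot: [[0.706, -0.708, -0.002], [-0.708, -0.706, 0.002], [-0.002, 0.0, -1.0]]
wrist_force: [-0.6, 0.5, -1.0]
gripper_width: 0.999
```

```bash
python3 look.py wB; python3 -c "
from h import *
crop('pics/wA.png',170,40,260,185,3,'pics/wAc.png')
crop('pics/wB.png',170,140,260,185,3,'pics/wBc.png')"
```

```text
3.3 [0.6422 0.0355 0.2104] [[0.7068, -0.7074, -0.0012], [-0.7074, -0.7068, 0.0017], [-0.0021, -0.0003, -1.0]] [-0.26  0.82 -0.38] [ 17.5  24.3   2.3  -0.1 -68.   27.5] 1.0000510640925118
```

View pics/wB.png

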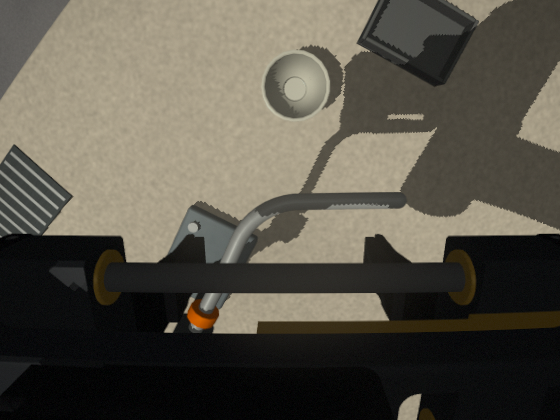

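View pics/wAc.png

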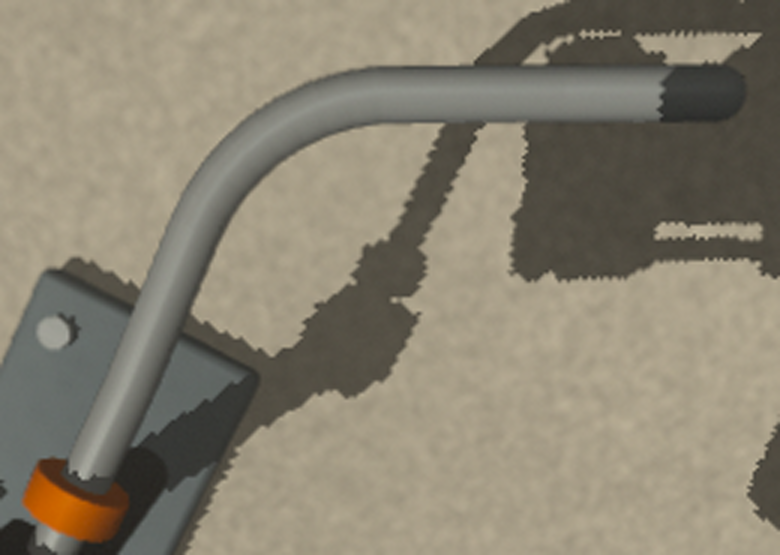

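View pics/wBc.png

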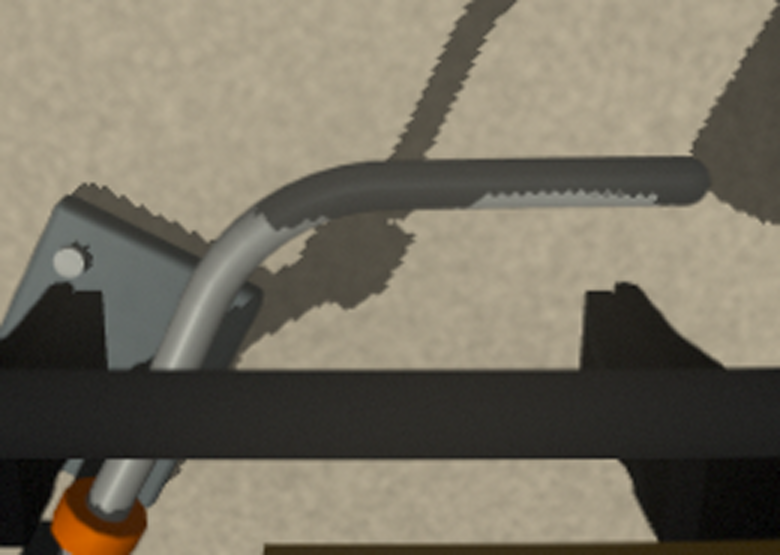

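Run:
```python
from h import *
import json
L=lambda n:{k:np.array(v) for k,v in json.load(open(f"pics/{n}.json")).items()}
a,b=L("wA"),L("wB")
A=lambda x,y:(170+x/3-.33,40+y/3-.33)
B=lambda x,y:(170+x/3-.33,140+y/3-.33)
print("tip centre",tri("",A(718,93.3),"",B(685,181),a,b))
def pl(cam,p,q):
    o,v=ray("",p,cam);_,w=ray("",q,cam);n=np.cross(v,w);return o,n/np.linalg.norm(n)
oa,na=pl(a,A(420,93.8),A(718,93.3)); ob,nb=pl(b,B(420,183.5),B(685,181))
d=np.cross(na,nb);d/=np.linalg.norm(d)
P=np.linalg.lstsq(np.stack([na,nb,d]),np.array([na@oa,nb@ob,d@np.array([.6,-.02,.15])]),rcond=None)[0]
print("leg dir",d,"yaw",np.degrees(np.arctan2(d[1],d[0])),"pt",P)
for x in (420,520,620,718):
    o,v=ray("",A(x,93.6),a)
    t=(nb@(ob-o))/(nb@v);print(x,(o+v*t).round(4))
# bend/inner leg at z 0.15 
print("A leg pts")
for c in [(718,93.3),(600,94),(480,93.7),(385,94),(300,108),(250,137),(215,175),(190,220),(165,290),(140,350),(115,410),(95,460)]: print(c,plane("",A(*c),.15,a).round(4))
print("stop front A",plane("",A(90,480),.15,a))
```

```text
tip centre (array([ 0.59621127, -0.03245873,  0.15036876]), np.float64(0.0001799411051761511))
leg dir [ 0.69898244  0.71502714 -0.01263867] yaw 45.65010485737305 pt [ 0.60428882 -0.0241884   0.1502362 ]
420 [0.6422 0.0145 0.1497]
520 [ 0.6268 -0.0011  0.1495]
620 [ 0.6113 -0.0168  0.1497]
718 [ 0.5962 -0.0324  0.1502]
A leg pts
(718, 93.3) [ 0.5962 -0.0325  0.15  ]
(600, 94) [ 0.6144 -0.0135  0.15  ]
(480, 93.7) [0.6329 0.0053 0.15  ]
(385, 94) [0.6475 0.0201 0.15  ]
(300, 108) [0.6586 0.0353 0.15  ]
(250, 137) [0.6622 0.0474 0.15  ]
(215, 175) [0.6621 0.0587 0.15  ]
(190, 220) [0.6595 0.0698 0.15  ]
(165, 290) [0.653  0.0852 0.15  ]
(140, 350) [0.6479 0.0994 0.15  ]
(115, 410) [0.6426 0.114  0.15  ]
(95, 460) [0.638  0.1265 0.15  ]
stop front A [0.63561494 0.13106781 0.15      ]
```

>>> move_arm(motion=[2.52, 8.53, 1, 0, 0, 15.2, -1, 2.52, 8.53, 1, 0, 0, 15.2, -1, 2.52, 8.53, 1, 0, 0, 15.2, -1, 2.52, 8.53, 1, 0, 0, 15.2, -1, 2.52, 8.53, 1, 0, 0, 15.2, -1, 2.52, 8.53, 1, 0, 0, 15.2, -1, 2.52, 8.53, 1, 0, 0, 15.2, -1, 2.52, 8.53, 1, 0, 0, 15.2, -1, 2.52, 8.53, 1, 0, 0, 15.2, -1, 2.52, 8.53, 1, 0, 0, 15.2, -1, 2.52, 8.53, 1, 0, 0, 15.2, -1, 2.52, 8.53, 1, 0, 0, 15.2, -1, 2.52, 8.53, 1, 0, 0, 15.2, -1, 2.52, 8.53, 1, 0, 0, 15.2, -1, 2.52, 8.53, 1, 0, 0, 15.2, -1])

```text
time_s: 4.55
tcp_pos: [0.4722, -0.2761, 0.1704]
ee_rot: [[-0.513, -0.858, -0.001], [-0.858, 0.513, 0.002], [-0.001, 0.002, -1.0]]
wrist_force: [-0.6, -1.0, -0.4]
gripper_width: 0.999
```

```bash
python3 look.py w2
python3 - <<'E'
from h import *
s=r.sense();d=s["ee_rot"].T@(np.array([.4722,-.2768,.073])-s["tcp_pos"]);print(d/.04)
y=s["ee_rot"][:,1];print(np.degrees(np.arctan2(y[1],y[0])))
E
```

```text
4.6 [ 0.4722 -0.2763  0.1703] [[-0.5137, -0.858, -0.001], [-0.858, 0.5137, 0.0016], [-0.0009, 0.0017, -1.0]] [ 0.12 -1.02 -0.34] [-13.4  17.1 -14.9  -0.1 -58.1 -17.5] 1.0017742060352472
[ 0.01415359 -0.01073829  2.43243546]
149.09074928148047
```

View pics/w2.png

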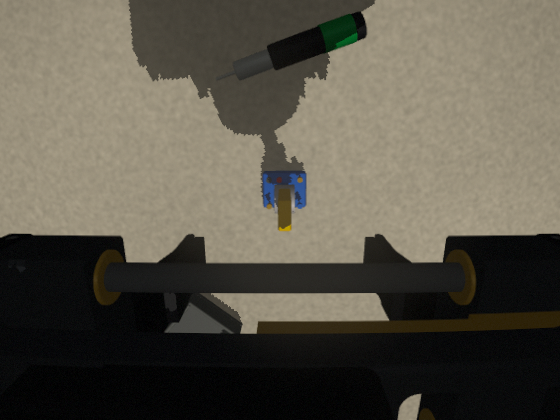

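The tab is centred between the fingers at column 284. I'll descend and close.

>>> move_arm(motion=[0, 0, 1, 0, 0, 0, -1, 0, 0, 1.8, 0, 0, 0, -1, 0, 0, 2.2, 0, 0, 0, -1, 0, 0, 2.43, 0, 0, 0, -1, 0, 0, 2.43, 0, 0, 0, -1, 0, 0, 2.43, 0, 0, 0, 0, 0, 0, 2.43, 0, 0, 0, 0, 0, 0, 2.43, 0, 0, 0, 0, 0, 0, 2.43, 0, 0, 0, 0.5, 0, 0, 2.43, 0, 0, 0, 1, 0, 0, 2.43, 0, 0, 0, 1, 0, 0, 2.43, 0, 0, 0, 1, 0, 0, 2.43, 0, 0, 0, 1, 0, 0, 2.43, 0, 0, 0, 1])

```text
time_s: 5.77
tcp_pos: [0.4721, -0.2761, 0.0731]
ee_rot: [[-0.514, -0.858, -0.001], [-0.858, 0.514, 0.002], [-0.001, 0.002, -1.0]]
wrist_force: [0.5, 0.7, -0.9]
gripper_width: 0.403
```

```bash
python3 look.py w3
```

```text
5.8167 [ 0.4721 -0.2761  0.0731] [[-0.5136, -0.858, -0.001], [-0.858, 0.5136, 0.0016], [-0.0009, 0.0017, -1.0]] [-0.16  0.18 -0.2 ] [-13.4  23.6 -21.5  -0.1 -45.  -17.5] 0.35534563958092147
```

View pics/w3.png

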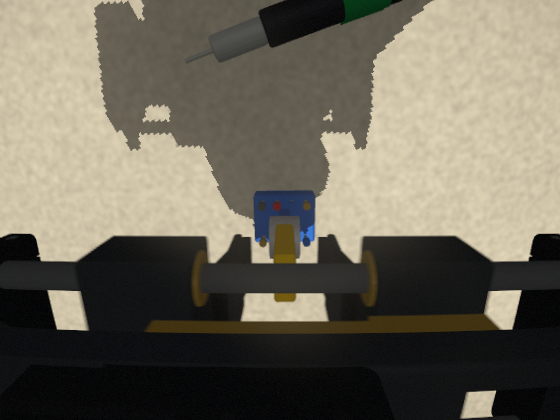

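Still closing; the tab lies between the pads.

>>> move_arm(motion=[0, 0, 0, 0, 0, 0, 1, 0, 0, 0, 0, 0, 0, 1, 0, 0, 0, 0, 0, 0, 1, 0, 0, 0, 0, 0, 0, 1, 0, 0, 0, 0, 0, 0, 1, 0, 0, 0, 0, 0, 0, 1, 0, 0, 0, 0, 0, 0, 1, 0, 0, 0, 0, 0, 0, 1])

```text
time_s: 6.48
tcp_pos: [0.4721, -0.2761, 0.0731]
ee_rot: [[-0.514, -0.858, -0.001], [-0.858, 0.514, 0.002], [-0.001, 0.002, -1.0]]
wrist_force: [-0.6, 0.4, 0.3]
gripper_width: 0.111
```

```bash
python3 look.py w4
```

```text
6.5333 [ 0.4721 -0.2761  0.073 ] [[-0.5136, -0.858, -0.001], [-0.858, 0.5136, 0.0016], [-0.0009, 0.0017, -1.0]] [ 0.13  0.43 -0.91] [-13.4  23.6 -21.5  -0.1 -45.  -17.5] 0.11391371587488978
```

View pics/w4.png

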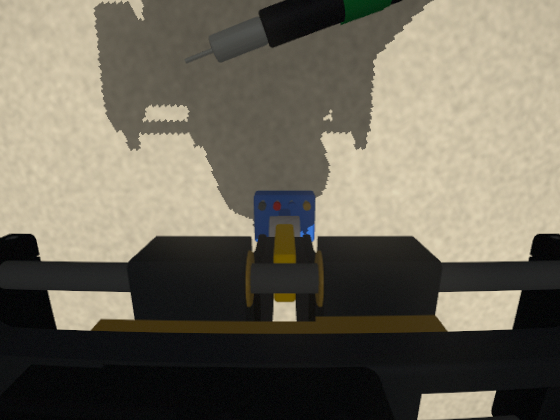

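Gripped: the opening is 9.8 mm. I'll lift and carry the caddy to a pose short of the tip, with the bore along the outer leg.

>>> move_arm(motion=[0, 0, -0.3, 0, 0, 0, 1, 0, 0, -0.9, 0, 0, 0, 1, 0, 0, -1.7, 0, 0, 0, 1, 0, 0, -2.46, 0, 0, 0, 1, -0.5, 0.05, -2.46, 0, 0, -1.3, 1, -1, 0.1, -2.46, 0, 0, -2.6, 1, -1.5, 0.15, -2.46, 0, 0, -3.9, 1, -2, 0.2, -2.46, 0, 0, -5.2, 1, -2.5, 0.25, -2.46, 0, 0, -6.5, 1, -3, 0.3, -2.46, 0, 0, -7.8, 1, -3.5, 0.35, -2.46, 0, 0, -9.1, 1, -4, 0.4, -2.46, 0, 0, -10.4, 1, -4.5, 0.5, -2.46, 0, 0, -11.7, 1, -5, 0.55, -2.46, 0, 0, -13, 1, -5.5, 0.6, -2.46, 0, 0, -14.3, 1, -5.97, 0.67, -2.46, 0, 0, -15.3, 1, -5.97, 0.67, -2.46, 0, 0, -15.3, 1, -5.97, 0.67, -2.46, 0, 0, -15.3, 1, -5.97, 0.67, -2.46, 0, 0, -15.3, 1])

```text
time_s: 8.12
tcp_pos: [0.5711, -0.0578, 0.171]
ee_rot: [[0.714, -0.7, -0.003], [-0.7, -0.714, 0.002], [-0.003, 0.001, -1.0]]
wrist_force: [0.0, -0.1, -3.5]
gripper_width: 0.112
```

```bash
python3 look.py w5
python3 - <<'E'
from h import *
for n in ("scene","top"): cv2.imwrite(f"pics/{n}5.png",imaging.capture(n))
crop("pics/scene5.png",195,150,160,110,5,"pics/s5.png")
crop("pics/top5.png",200,130,130,90,6,"pics/t5.png")
F=np.array([r.sense()["wrist_force"]]);print(F)
E
```

```text
8.1667 [ 0.5711 -0.0581  0.1712] [[0.7134, -0.7008, -0.0025], [-0.7008, -0.7134, 0.0016], [-0.0029, 0.0006, -1.0]] [ 0.21 -0.82 -2.19] [ 10.3  19.6 -11.   -0.1 -59.5  35.3] 0.11102608111005795
[[ 0.36223716 -1.189861   -3.32450077]]
```

View pics/w5.png

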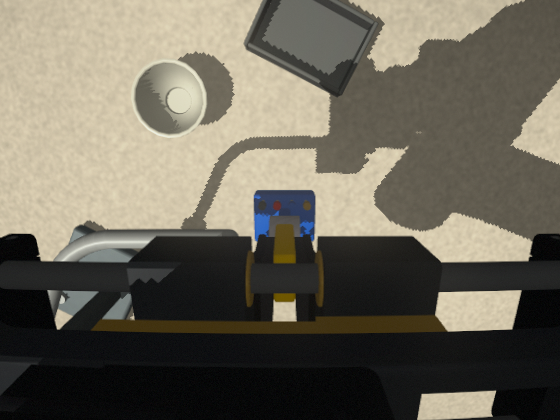

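View pics/s5.png

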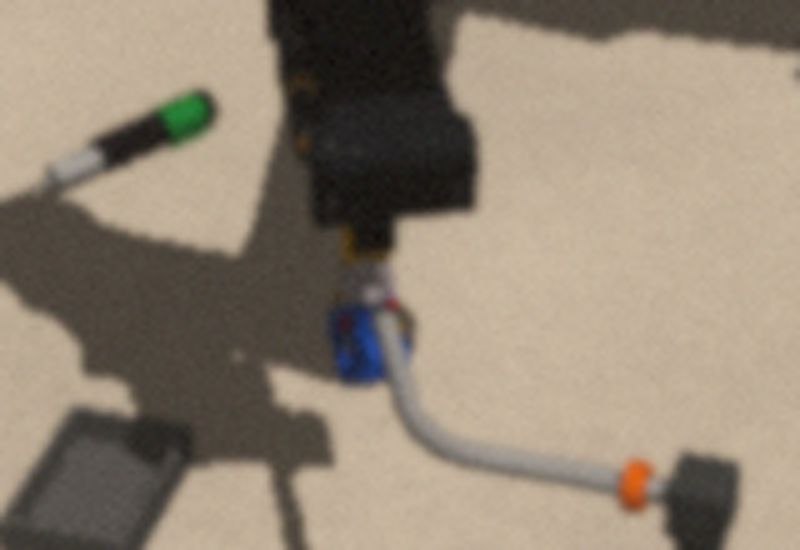

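View pics/t5.png

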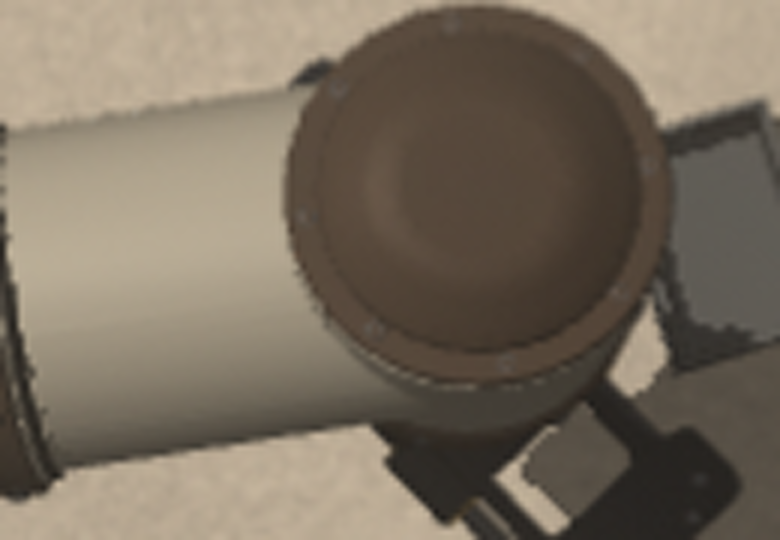

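Run:
```python
from h import *
import json
L=lambda n:{k:np.array(v) for k,v in json.load(open(f"pics/{n}.json")).items()}
for n in "AB":
    im=cv2.imread(f"pics/w{n}.png");m=cv2.inRange(cv2.cvtColor(im,cv2.COLOR_BGR2HSV),(5,150,60),(17,255,255))
    m[:,300:]=0;m[:,:150]=0
    c=max(cv2.findContours(m,0,1)[0],key=cv2.contourArea);print(n,cv2.boundingRect(c))
    x,y,w,h=cv2.boundingRect(c);crop(im,x-15,y-25,75,56,10,f"pics/st{n}.png");print(x-15,y-25)
crop("pics/w5.png",140,190,190,110,4,"pics/w5c.png")
p=L("w5")
d=np.array([.699,.715,-.0]);tip=np.array([.5962,-.0324,.1503]);s=np.array([.715,-.699,0])
for t in (-.006,0,.02,.04):
    print(t,[ (proj("",tip+d*t+s*k*.006,p)).round(1).tolist() for k in (-1,0,1)])
```

```text
A (178, 193, 35, 28)
163 168
B (187, 299, 32, 30)
172 274
-0.006 [[238.7, 248.4], [238.3, 239.3], [237.9, 230.0]]
0 [[229.0, 248.4], [228.5, 239.3], [228.0, 230.0]]
0.02 [[196.8, 248.4], [196.0, 239.3], [195.3, 230.0]]
0.04 [[164.9, 248.3], [163.9, 239.2], [162.9, 230.0]]
```

View pics/stA.png

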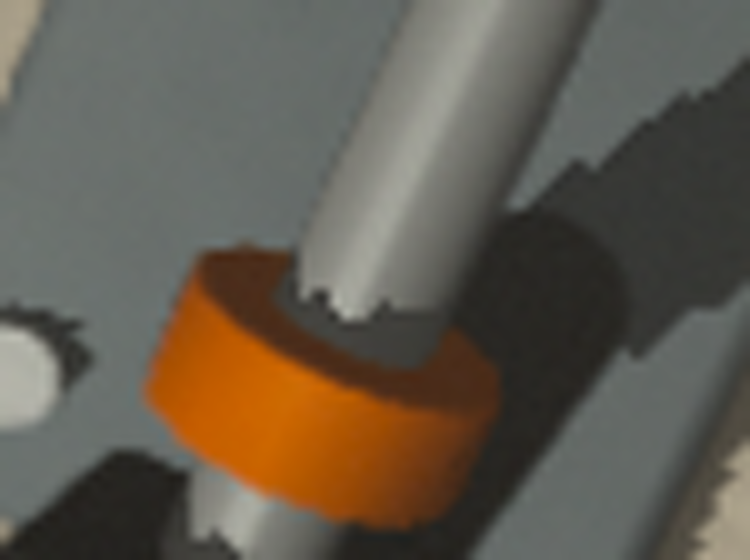

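View pics/stB.png

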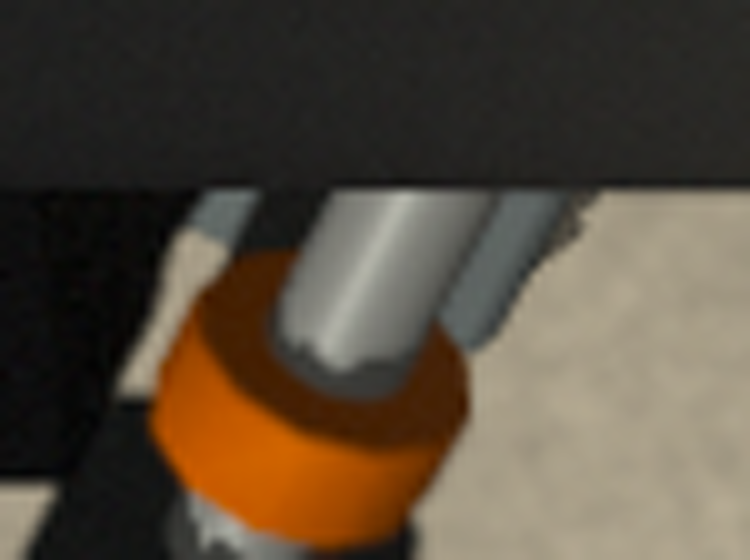

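View pics/w5c.png

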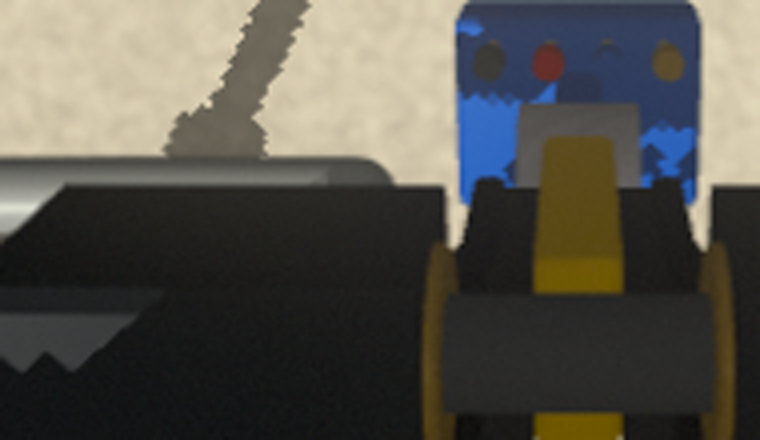

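Run:
```python
from h import *
import json
L=lambda n:{k:np.array(v) for k,v in json.load(open(f"pics/{n}.json")).items()}
a,b,p=L("wA"),L("wB"),L("w5")
f=lambda o,x,y:(o[0]+x/10-.45,o[1]+y/10-.45)
for qa,qb in (((356,330),(341,352)),((349,335),(337,355)),((200,262),(205,300)),((498,405),(468,408))):
    print(tri("",f((163,168),*qa),"",f((172,274),*qb),a,b))
d=np.array([-.6988,-.7153,0]);d/=np.linalg.norm(d);e1=np.array([-d[1],d[0],0]);e1=-e1 if e1@np.array([.7,-.7,0])<0 else e1;e3=np.array([0,0,1.])
def ang(px):
    o,v=ray("",px,p);return np.degrees(np.arctan2(v@e1,-v@e3)),o
ar,o=ang((180,190+156/4-.4)); ac,_=ang((285,190+104/4-.4))
tip=np.array([.5962,-.0324,.1503]);rel=tip-o;D=np.hypot(rel@e1,rel[2]);print("D",D,"pred ang",np.degrees(np.arctan2(rel@e1,-rel[2])))
rc=ar-np.degrees(np.arcsin(.006/D));cc=ac-np.degrees(np.arcsin(.013/D));print("rod",rc,"collar",cc,"perp mm diff",np.radians(cc-rc)*D*1e3)
s=r.sense();bore=s["tcp_pos"]+s["ee_rot"]@np.array([.0005,0,.021]);rel=bore-o;print("bore pred ang",np.degrees(np.arctan2(rel@e1,-rel[2])),bore)
print("lateral miss bore to rod line mm",(bore-tip)@e1*1e3,"axial",(bore-tip)@d*1e3)
```

```text
(array([0.63594446, 0.13170833, 0.15172545]), np.float64(2.6055155032482586e-05))
(array([0.63599918, 0.1323417 , 0.15154506]), np.float64(0.00015917161661385736))
(array([0.646968  , 0.13523513, 0.15290482]), np.float64(0.0003990000555180731))
(array([0.6249912 , 0.12919902, 0.15032146]), np.float64(0.00016753600316834734))
D 0.19650819726306357 pred ang -21.140789761215874
rod -20.98545856422154 collar -20.737088253330704 perp mm diff 0.8518393930861954
bore pred ang -20.941628152832354 [ 0.57163649 -0.05870357  0.15050719]
lateral miss bore to rod line mm 0.8106687014298557 axial 35.98036622615885
```

Run:
```python
from h import *
crop("pics/scene5.png",245,195,50,45,14,"pics/s5c.png")
tip=np.array([.5962,-.0324,.1490]);d=np.array([.699,.715,0])
bore=np.array([.5716,-.0587,.1505])
g=lambda X:((proj("scene",X)-[245,195]+.46)*14).round(1).tolist()
print("tip",g(tip),"lead",g(tip+d*.03),"leg",g(tip+d*.05),"bore",g(bore),"bore front",g(bore+d*.009),"back",g(bore-d*.009))
print("+z1mm",g(bore+[0,0,.001]),"e1 1mm",g(bore+np.array([.0007,-.0007,0])))
for z in(-.036,-.052): print([g(bore+np.array([0,0,z])+d*i*.022+np.array([.715,-.699,0])*j*.018) for i in(-1,1) for j in(-1,1)])
```

```text
tip [369.7, 264.5] lead [397.6, 368.0] leg [416.8, 439.4] bore [332.9, 139.0] bore front [340.8, 168.2] back [325.1, 110.0]
+z1mm [332.8, 134.4] e1 1mm [327.4, 139.5]
[[415.5, 218.1], [221.7, 239.7], [455.9, 361.9], [256.8, 384.6]]
[[416.8, 287.6], [224.4, 309.3], [456.9, 432.2], [259.4, 455.0]]
```

View pics/s5c.png

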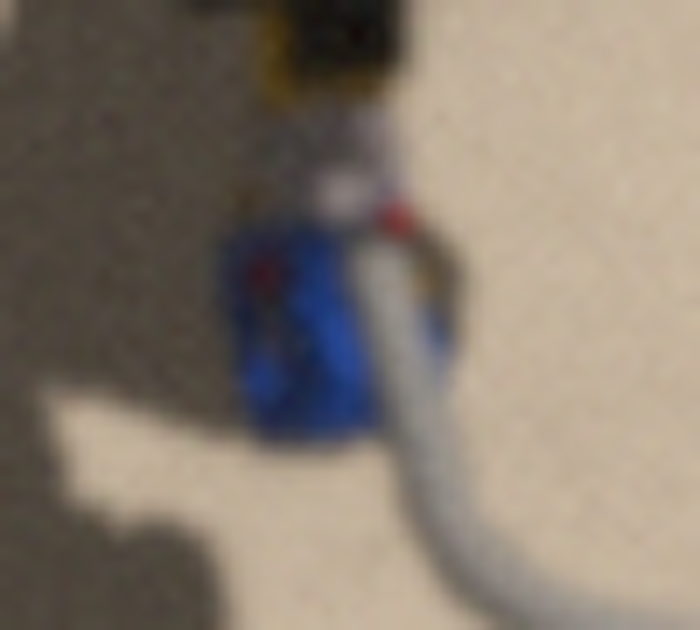

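>>> move_arm(motion=[-0.033, 0, 0.025, 0, 0, 0, 1, -0.033, -0.1, 0.025, 0, 0, 0, 1, -0.033, -0.2, 0.025, 0, 0, 0, 1, -0.033, -0.3, 0.025, 0, 0, 0, 1, -0.033, -0.4, 0.025, 0, 0, 0, 1, -0.033, -0.42, 0.025, 0, 0, 0, 1, -0.033, -0.42, 0.025, 0, 0, 0, 1, -0.033, -0.42, 0.025, 0, 0, 0, 1])

```text
time_s: 8.93
tcp_pos: [0.5821, -0.0453, 0.1704]
ee_rot: [[0.713, -0.701, -0.002], [-0.701, -0.713, 0.002], [-0.003, 0.0, -1.0]]
wrist_force: [0.7, 0.6, -2.3]
gripper_width: 0.109
```

```bash
python3 look.py w6
cat > st.py <<'E'
from h import *
s=r.sense();b=s["tcp_pos"]+s["ee_rot"]@np.array([.0005,0,.021])
y=s["ee_rot"][:,1]
print(round(s["time_s"],2),"tcp",s["tcp_pos"].round(4),"bore",b.round(4),"yaw",np.degrees(np.arctan2(y[1],y[0])).round(2)%360,"F",s["wrist_force"].round(2),"Ftool",(s["ee_rot"].T@s["wrist_force"]).round(2),"M",(s["ee_rot"].T@s["moment"]).round(3),"w",round(s["gripper_width"]*87,1))
E
python3 - <<'E'
from h import *
crop("pics/w6.png",140,190,190,110,4,"pics/w6c.png")
cv2.imwrite("pics/scene6.png",imaging.capture("scene"));crop("pics/scene6.png",245,195,50,45,14,"pics/s6c.png")
E
python3 st.py
```

```text
8.9833 [ 0.5821 -0.0454  0.1704] [[0.7133, -0.7009, -0.002], [-0.7009, -0.7133, 0.0016], [-0.0025, 0.0003, -1.0]] [ 0.02  0.04 -2.59] [ 11.4  20.5  -9.7  -0.1 -59.8  34.2] 0.11500783928248527
9.03 tcp [ 0.582  -0.0455  0.1705] bore [ 0.5824 -0.0458  0.1495] yaw 225.5 F [-0.02 -0.64 -3.68] Ftool [0.45 0.47 3.68] M [-0.108 -0.049  0.012] w 10.0
```

View pics/w6c.png

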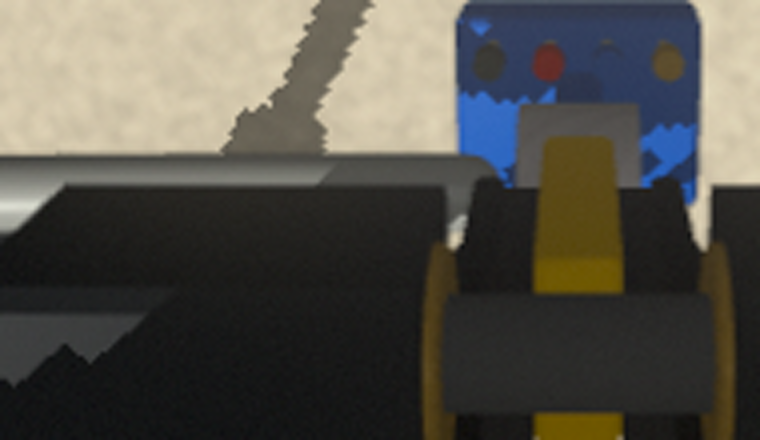

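View pics/s6c.png

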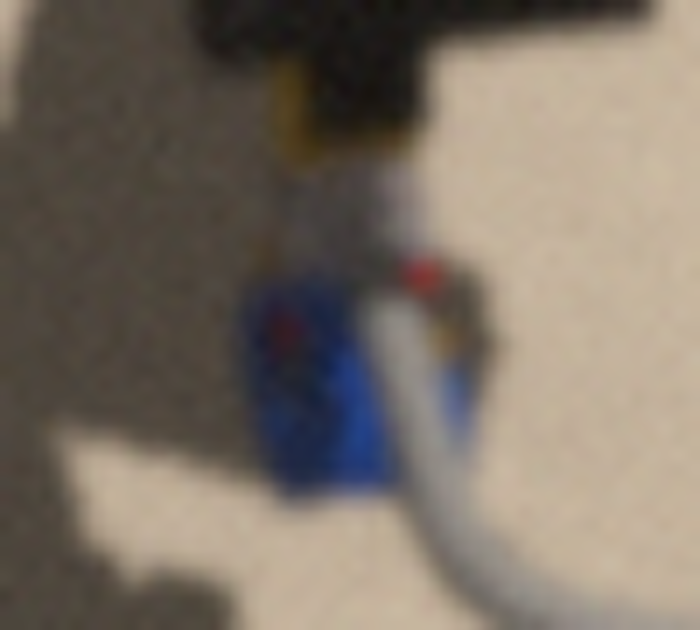

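Run:
```python
from h import *
import json
L=lambda n:{k:np.array(v) for k,v in json.load(open(f"pics/{n}.json")).items()}
for n in ("w5","w6"):
    p=L(n);im=cv2.imread(f"pics/{n}.png").astype(float)
    def edge(c0,c1,r0,r1):
        g=im[r0:r1,c0:c1].mean(1); d=np.abs(np.diff(g,axis=0)).sum(1);i=d.argmax();w=d[max(0,i-1):i+2];return r0+i+.5+ (np.arange(-1,2)@w)/w.sum(), d.round(0).astype(int).tolist()
    er,dr=edge(150,190,222,235); ec,dc=edge(272,296,206,224)
    print(n,er,ec,dr,dc)
    d=np.array([-.6988,-.7153,0]);e1=np.array([.7153,-.6988,0])
    def ang(px):
        o,v=ray("",px,p);return np.arctan2(v@e1,-v[2]),o
    ar,o=ang((170,er));ac,_=ang((284,ec))
    tip=np.array([.5962,-.0324,.149]);rel=tip-o;D=np.hypot(rel@e1,rel[2])
    print("mm",((ac-np.arcsin(.013/D))-(ar-np.arcsin(.006/D)))*D*1e3,"cam lateral to tip",rel@e1)
```

```text
w5 228.58748815982088 215.33278145695365 [6, 1, 1, 9, 3, 45, 175, 71, 25, 39, 37, 30] [2, 5, 7, 20, 12, 6, 5, 5, 18, 52, 6, 5, 4, 4, 2, 2, 3]
mm 1.0603903279084508 cam lateral to tip -0.07087195635312828
w6 228.15568715397015 215.31685393258428 [1, 1, 1, 2, 28, 144, 191, 21, 34, 38, 32, 27] [2, 5, 6, 18, 7, 7, 6, 5, 18, 51, 5, 6, 4, 3, 2, 2, 3]
mm 0.7621675366599856 cam lateral to tip -0.06995994443805456
```

>>> move_arm(motion=[-0.02, 0, 0, 0, 0, 0, 1, -0.02, -0.03, 0, 0, 0, 0, 1, -0.02, -0.06, 0, 0, 0, 0, 1, -0.02, -0.09, 0, 0, 0, 0, 1, -0.02, -0.12, 0, 0, 0, 0, 1, -0.02, -0.15, 0, 0, 0, 0, 1, -0.02, -0.15, 0, 0, 0, 0, 1, -0.02, -0.15, 0, 0, 0, 0, 1])

```text
time_s: 9.7
tcp_pos: [0.5857, -0.0406, 0.1704]
ee_rot: [[0.713, -0.701, -0.002], [-0.701, -0.713, 0.002], [-0.003, 0.0, -1.0]]
wrist_force: [-0.7, -0.4, -2.0]
gripper_width: 0.114
```

```bash
python3 st.py;python3 st.py
```

```text
9.7 tcp [ 0.5857 -0.0406  0.1704] bore [ 0.586  -0.0409  0.1494] yaw 225.51 F [-0.68 -0.39 -2.02] Ftool [-0.2   0.75  2.02] M [-0.15 -0.03 -0.06] w 9.9
9.7 tcp [ 0.5857 -0.0406  0.1704] bore [ 0.586  -0.0409  0.1494] yaw 225.51 F [-0.68 -0.39 -2.02] Ftool [-0.2   0.75  2.02] M [-0.15 -0.03 -0.06] w 9.9
```

>>> move_arm(motion=[0, -0.025, 0, 0, 0, 0, 1, 0, -0.05, 0, 0, 0, 0, 1, 0, -0.05, 0, 0, 0, 0, 1, 0, -0.05, 0, 0, 0, 0, 1])

```text
time_s: 10.03
tcp_pos: [0.5871, -0.0391, 0.1704]
ee_rot: [[0.713, -0.701, -0.002], [-0.701, -0.713, 0.002], [-0.003, 0.0, -1.0]]
wrist_force: [-0.1, -0.1, -2.5]
gripper_width: 0.113
```

```bash
python3 st.py
```

```text
10.03 tcp [ 0.5871 -0.0391  0.1704] bore [ 0.5875 -0.0394  0.1494] yaw 225.51 F [-0.07 -0.07 -2.54] Ftool [0.   0.1  2.54] M [-0.155 -0.082 -0.007] w 9.8
```

>>> move_arm(motion=[0, -0.025, 0, 0, 0, 0, 1, 0, -0.05, 0, 0, 0, 0, 1, 0, -0.05, 0, 0, 0, 0, 1, 0, -0.05, 0, 0, 0, 0, 1])

```text
time_s: 10.37
tcp_pos: [0.5886, -0.0376, 0.1704]
ee_rot: [[0.713, -0.701, -0.002], [-0.701, -0.713, 0.002], [-0.003, 0.0, -1.0]]
wrist_force: [0.6, 0.5, -2.1]
gripper_width: 0.111
```

```bash
python3 st.py
```

```text
10.37 tcp [ 0.5886 -0.0376  0.1704] bore [ 0.5889 -0.0379  0.1494] yaw 225.51 F [ 0.63  0.47 -2.13] Ftool [ 0.13 -0.77  2.13] M [-0.092 -0.124 -0.021] w 9.7
```

>>> move_arm(motion=[0, -0.025, 0, 0, 0, 0, 1, 0, -0.05, 0, 0, 0, 0, 1, 0, -0.05, 0, 0, 0, 0, 1, 0, -0.05, 0, 0, 0, 0, 1])

```text
time_s: 10.7
tcp_pos: [0.59, -0.0361, 0.1704]
ee_rot: [[0.713, -0.701, -0.002], [-0.701, -0.713, 0.002], [-0.003, 0.0, -1.0]]
wrist_force: [0.7, 0.4, -2.8]
gripper_width: 0.112
```

```bash
python3 st.py
```

```text
10.7 tcp [ 0.59   -0.0361  0.1704] bore [ 0.5903 -0.0365  0.1494] yaw 225.51 F [ 0.71  0.4  -2.83] Ftool [ 0.24 -0.78  2.83] M [-0.116 -0.082 -0.002] w 9.8
```

>>> move_arm(motion=[0, -0.025, 0, 0, 0, 0, 1, 0, -0.05, 0, 0, 0, 0, 1, 0, -0.05, 0, 0, 0, 0, 1, 0, -0.05, 0, 0, 0, 0, 1])

```text
time_s: 11.03
tcp_pos: [0.5915, -0.0346, 0.1704]
ee_rot: [[0.714, -0.701, -0.002], [-0.701, -0.714, 0.002], [-0.003, 0.0, -1.0]]
wrist_force: [0.2, -0.0, -2.1]
gripper_width: 0.11
```

```bash
python3 st.py; python3 look.py w7; python3 -c "
from h import *
crop('pics/w7.png',140,190,190,110,4,'pics/w7c.png')"
```

```text
11.03 tcp [ 0.5915 -0.0346  0.1704] bore [ 0.5918 -0.0349  0.1494] yaw 225.52 F [ 0.25 -0.05 -2.1 ] Ftool [ 0.21 -0.14  2.1 ] M [-0.123 -0.065 -0.016] w 9.6
11.0833 [ 0.5914 -0.0347  0.1704] [[0.7135, -0.7007, -0.0022], [-0.7007, -0.7135, 0.0015], [-0.0026, 0.0004, -1.0]] [-0.09  0.54 -2.12] [ 12.2  21.3  -8.5  -0.1 -60.3  33.4] 0.10977170020168134
```

View pics/w7c.png

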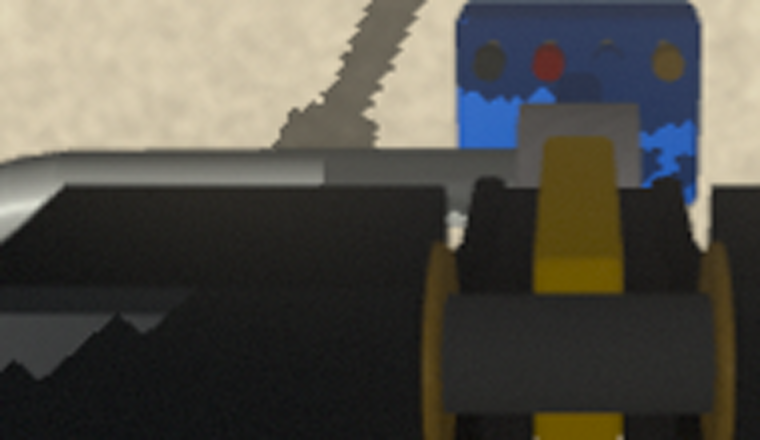

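The rod end now disappears inside the collar's face (crop 517,150), so it has entered, with no side force. I'll slide it along the leg.

>>> move_arm(motion=[0, -0.04, 0, 0, 0, 0, 1, 0, -0.08, 0, 0, 0, 0, 1, 0, -0.12, 0, 0, 0, 0, 1, 0, -0.16, 0, 0, 0, 0, 1, 0, -0.2, 0, 0, 0, 0, 1, 0, -0.2, 0, 0, 0, 0, 1])

```text
time_s: 11.58
tcp_pos: [0.5973, -0.0287, 0.1703]
ee_rot: [[0.714, -0.7, -0.002], [-0.7, -0.714, 0.002], [-0.003, 0.0, -1.0]]
wrist_force: [0.3, -0.1, -2.5]
gripper_width: 0.113
```

```bash
python3 st.py
```

```text
11.58 tcp [ 0.5973 -0.0287  0.1703] bore [ 0.5976 -0.029   0.1493] yaw 225.53 F [ 0.27 -0.06 -2.48] Ftool [ 0.24 -0.15  2.48] M [-0.202 -0.065 -0.016] w 9.8
```

>>> move_arm(motion=[0, -0.04, 0, 0, 0, 0, 1, 0, -0.08, 0, 0, 0, 0, 1, 0, -0.12, 0, 0, 0, 0, 1, 0, -0.16, 0, 0, 0, 0, 1, 0, -0.2, 0, 0, 0, 0, 1, 0, -0.2, 0, 0, 0, 0, 1])

```text
time_s: 12.08
tcp_pos: [0.6032, -0.0227, 0.1702]
ee_rot: [[0.714, -0.7, -0.002], [-0.7, -0.714, 0.002], [-0.002, 0.0, -1.0]]
wrist_force: [0.5, 0.6, -1.9]
gripper_width: 0.112
```

```bash
python3 st.py
```

```text
12.08 tcp [ 0.6032 -0.0227  0.1702] bore [ 0.6035 -0.023   0.1492] yaw 225.55 F [ 0.54  0.57 -1.95] Ftool [-0.01 -0.78  1.95] M [-0.116 -0.037  0.054] w 9.8
```

>>> move_arm(motion=[0, -0.04, 0, 0, 0, 0, 1, 0, -0.08, 0, 0, 0, 0, 1, 0, -0.12, 0, 0, 0, 0, 1, 0, -0.16, 0, 0, 0, 0, 1, 0, -0.2, 0, 0, 0, 0, 1, 0, -0.2, 0, 0, 0, 0, 1])

```text
time_s: 12.58
tcp_pos: [0.609, -0.0168, 0.1701]
ee_rot: [[0.714, -0.7, -0.002], [-0.7, -0.714, 0.002], [-0.002, 0.0, -1.0]]
wrist_force: [-0.9, 0.1, -1.6]
gripper_width: 0.111
```

```bash
python3 st.py; python3 look.py w8; python3 -c "
from h import *
crop('pics/w8.png',140,190,190,110,4,'pics/w8c.png')"
```

```text
12.58 tcp [ 0.609  -0.0168  0.1701] bore [ 0.6093 -0.0171  0.1491] yaw 225.56 F [-0.92  0.09 -1.64] Ftool [-0.72  0.58  1.64] M [-0.082 -0.137 -0.018] w 9.7
12.6333 [ 0.6089 -0.0168  0.1702] [[0.7139, -0.7002, -0.0017], [-0.7002, -0.7139, 0.0017], [-0.0025, -0.0, -1.0]] [ 0.73 -0.15 -2.77] [ 13.6  22.9  -6.1  -0.1 -61.1  32.1] 0.10947194529218239
```

View pics/w8c.png

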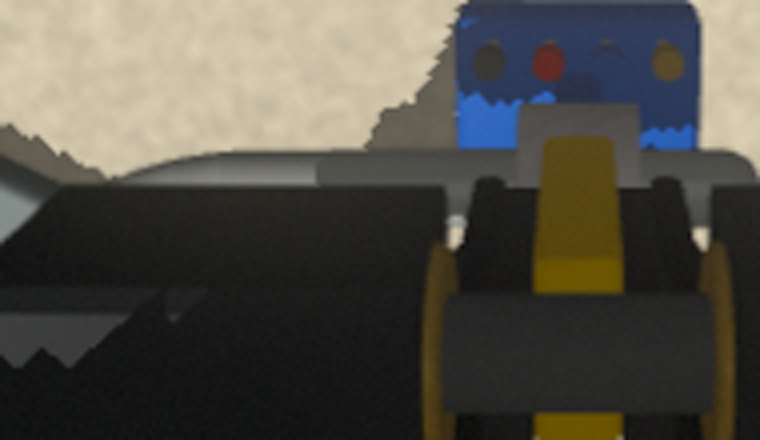

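The collar is well on: the rod shows on both sides of it, with its edge level at crop row 150. Next I'll plan the bend path in tool units.

```bash
cat > plan.py <<'E'
import sys
from h import *
tip=np.array([.5962,-.0324]);a0=np.radians(45.65);a1=np.radians(110.0);R=.05;L1=.072
u0=np.array([np.cos(a0),np.sin(a0)]);C=tip+L1*u0+R*np.array([-u0[1],u0[0]])
def path(s):
    if s<=L1: return tip+s*u0,a0
    a=a0+(s-L1)/R
    if a<a1: return C+R*np.array([np.sin(a),-np.cos(a)]),a
    u=np.array([np.cos(a1),np.sin(a1)]);return C+R*np.array([u[1],-u[0]])+u*(s-L1-R*(a1-a0)),a1
def target(s,bx,z,dyaw=0,bias_w=(0,0)):
    p,a=path(s);Rm=Ryaw(np.degrees(a)+180+dyaw)
    return np.array([*(p+np.array(bias_w)),z])+Rm@np.array([bx-.0005,0,-.021]),Rm
if __name__=="__main__":
    ss=[float(x)/1e3 for x in sys.argv[1].split(",")];bx=float(sys.argv[2])/1e3;z=float(sys.argv[3])/1e3
    bw=np.array([float(x) for x in sys.argv[4].split(",")])/1e3 if len(sys.argv)>4 else (0,0)
    st=r.sense();T=st["tcp_pos"];M=st["ee_rot"]
    from scipy.spatial.transform import Rotation as Ro
    b=T+M@np.array([.0005,0,.021]);best=min(np.arange(0,.2,.0005),key=lambda s:np.linalg.norm(path(s)[0]-b[:2]))
    p,a=path(best);n=np.array([np.sin(a),-np.cos(a)]);print("now s",best*1e3,"lateral mm",((b[:2]-p)@n*1e3).round(2),"z",b[2].round(4))
    for s in ss:
        t,Rm=target(s,bx,z,0,bw);d=M.T@(t-T)/.04;w=np.degrees(Ro.from_matrix(M.T@Rm).as_rotvec())/5
        print(s*1e3,d.round(3).tolist(),w.round(2).tolist())
E
python3 plan.py 20,24,30,40,50,60 -1.3 149.3
```

```text
now s 20.0 lateral mm -1.33 z 0.1492
20.0 [-0.001, 0.001, -0.003] [-0.0, 0.03, -0.02]
24.0 [-0.001, -0.099, -0.003] [-0.0, 0.03, -0.02]
30.0 [-0.001, -0.249, -0.003] [-0.0, 0.03, -0.02]
40.0 [-0.001, -0.499, -0.003] [-0.0, 0.03, -0.02]
50.0 [-0.002, -0.749, -0.003] [-0.0, 0.03, -0.02]
60.0 [-0.002, -0.999, -0.003] [-0.0, 0.03, -0.02]
```

>>> move_arm(motion=[0, -0.04, 0, 0, 0, 0, 1, 0, -0.08, 0, 0, 0, 0, 1, 0, -0.12, 0, 0, 0, 0, 1, 0, -0.16, 0, 0, 0, 0, 1, 0, -0.2, 0, 0, 0, 0, 1, 0, -0.25, 0, 0, 0, 0, 1, 0, -0.25, 0, 0, 0, 0, 1])

```text
time_s: 13.22
tcp_pos: [0.6163, -0.0094, 0.1701]
ee_rot: [[0.714, -0.7, -0.002], [-0.7, -0.714, 0.002], [-0.002, -0.0, -1.0]]
wrist_force: [0.1, 0.3, -2.8]
gripper_width: 0.115
```

```bash
python3 st.py
```

```text
13.22 tcp [ 0.6163 -0.0094  0.1701] bore [ 0.6166 -0.0097  0.1491] yaw 225.57 F [ 0.1   0.28 -2.75] Ftool [-0.12 -0.27  2.75] M [-0.072 -0.139  0.017] w 10.0
```

>>> move_arm(motion=[0, -0.04, 0, 0, 0, 0, 1, 0, -0.08, 0, 0, 0, 0, 1, 0, -0.12, 0, 0, 0, 0, 1, 0, -0.16, 0, 0, 0, 0, 1, 0, -0.2, 0, 0, 0, 0, 1, 0, -0.25, 0, 0, 0, 0, 1, 0, -0.25, 0, 0, 0, 0, 1])

```text
time_s: 13.8
tcp_pos: [0.6236, -0.0019, 0.1701]
ee_rot: [[0.714, -0.7, -0.001], [-0.7, -0.714, 0.002], [-0.002, -0.001, -1.0]]
wrist_force: [0.3, 0.7, -3.2]
gripper_width: 0.117
```

```bash
python3 st.py
```

```text
13.8 tcp [ 0.6236 -0.0019  0.1701] bore [ 0.6239 -0.0022  0.1491] yaw 225.58 F [ 0.34  0.73 -3.16] Ftool [-0.26 -0.75  3.16] M [-0.062 -0.141 -0.08 ] w 10.2
```

>>> move_arm(motion=[0, -0.04, 0, 0, 0, 0, 1, 0, -0.08, 0, 0, 0, 0, 1, 0, -0.12, 0, 0, 0, 0, 1, 0, -0.16, 0, 0, 0, 0, 1, 0, -0.2, 0, 0, 0, 0, 1, 0, -0.25, 0, 0, 0, 0, 1, 0, -0.25, 0, 0, 0, 0, 1])

```text
time_s: 14.38
tcp_pos: [0.631, 0.0055, 0.1701]
ee_rot: [[0.714, -0.7, -0.001], [-0.7, -0.714, 0.002], [-0.002, -0.001, -1.0]]
wrist_force: [0.1, -0.4, -2.7]
gripper_width: 0.112
```

```bash
python3 st.py; python3 look.py w9; python3 st.py;python3 -c "
from h import *
crop('pics/w9.png',140,190,190,110,4,'pics/w9c.png')"
```

```text
14.38 tcp [0.631  0.0055 0.1701] bore [0.6313 0.0052 0.1491] yaw 225.6 F [ 0.14 -0.42 -2.72] Ftool [0.4  0.2  2.72] M [-0.056 -0.09   0.013] w 9.8
14.4333 [0.6309 0.0055 0.1701] [[0.7144, -0.6998, -0.0008], [-0.6997, -0.7144, 0.0022], [-0.0021, -0.001, -1.0]] [ 0.32 -0.2  -3.26] [ 15.1  24.9  -2.9  -0.1 -62.3  30.6] 0.10979485108074276
14.43 tcp [0.6309 0.0055 0.1701] bore [0.6312 0.0052 0.1491] yaw 225.59 F [ 0.32 -0.2  -3.26] Ftool [ 0.37 -0.08  3.26] M [-0.106 -0.092 -0.074] w 9.6
```

View pics/w9c.png

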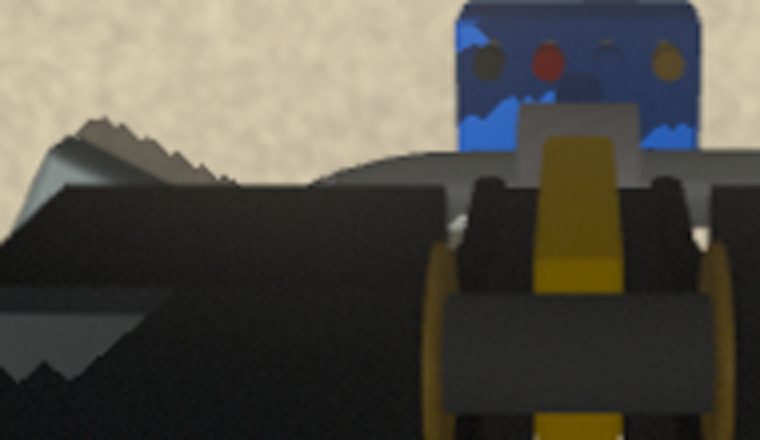

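```bash
cat > vs.py <<'E'
import sys,json
from h import *
def vs(n):
    p={k:np.array(v) for k,v in json.load(open(f"pics/{n}.json")).items()};im=cv2.imread(f"pics/{n}.png").astype(float)
    S=np.array(p["tcp"]);M=np.array(p["R"])
    e1=M[:,0];zz=M[:,2];out=[];yy=M[:,1]
    o=p["world_from_camera"][:3,3]
    b=S+M@np.array([.0005,0,.021]);D=np.hypot((b-o)@e1,(b-o)@zz)
    def ang(px):
        _,v=ray("",px,p);return np.arctan2(v@e1,v@zz),(v@yy)/(np.hypot(v@e1,v@zz))*D
    ac=ang((284,215.3))[0]-np.arcsin(.013/D)
    for c0,c1 in ((257,261),(261,265),(265,269),(301,305),(305,309),(309,313)):
        g=im[218:235,c0:c1].mean(1);d=np.abs(np.diff(g,axis=0)).sum(1);i=d[:].argmax();w=d[max(0,i-1):i+2]
        er=218+i+.5+(np.arange(len(w))-1)@w/w.sum()
        a,l=ang(((c0+c1-1)/2,er));out.append((round(l*1e3,1),round((a-np.arcsin(.006/D)-ac)*D*1e3,2),round(er,2)))
    return out
if __name__=="__main__":
    for n in sys.argv[1:]:print(n,vs(n))
E
cat > look.py <<'E'
import sys,json
from h import *
from vs import vs
p=imaging.camera_params("wrist");s0=r.sense(); im=imaging.capture("wrist")
n=sys.argv[1]; cv2.imwrite(f"pics/{n}.png",im)
p["tcp"]=s0["tcp_pos"];p["R"]=s0["ee_rot"]
json.dump({k:np.array(v).tolist() for k,v in p.items()},open(f"pics/{n}.json","w"))
print(vs(n))
E
python3 - <<'E'
import json,numpy as np
for n,t in (("w8",[.6089,-.0168,.1702]),("w9",[.6309,.0055,.1701]),("w7",[.5914,-.0347,.1704])):
    p=json.load(open(f"pics/{n}.json"));a=np.array([[.7139,-.7002,0],[-.7002,-.7139,0],[0,0,-1]])
    p["tcp"]=t;p["R"]=a.tolist();json.dump(p,open(f"pics/{n}.json","w"))
E
python3 vs.py w7 w8 w9; python3 plan.py 52,55,58,61,64,67,70 -1.3 149.3
```

```text
w7 [(np.float64(-15.5), np.float64(0.1), np.float64(226.6)), (np.float64(-13.1), np.float64(0.1), np.float64(226.6)), (np.float64(-10.6), np.float64(0.1), np.float64(226.59)), (np.float64(11.4), np.float64(0.02), np.float64(226.7)), (np.float64(13.8), np.float64(-3.98), np.float64(233.24)), (np.float64(16.3), np.float64(-0.96), np.float64(228.28))]
w8 [(np.float64(-15.6), np.float64(0.08), np.float64(226.61)), (np.float64(-13.1), np.float64(0.09), np.float64(226.61)), (np.float64(-10.7), np.float64(0.09), np.float64(226.6)), (np.float64(11.4), np.float64(0.23), np.float64(226.36)), (np.float64(13.8), np.float64(-0.08), np.float64(226.86)), (np.float64(16.3), np.float64(-0.06), np.float64(226.84))]
w9 [(np.float64(-15.7), np.float64(-0.33), np.float64(227.26)), (np.float64(-13.3), np.float64(-0.3), np.float64(227.22)), (np.float64(-10.8), np.float64(-0.31), np.float64(227.24)), (np.float64(11.2), np.float64(0.04), np.float64(226.68)), (np.float64(13.7), np.float64(-0.06), np.float64(226.85)), (np.float64(16.1), np.float64(-0.06), np.float64(226.85))]
now s 51.50000000000001 lateral mm -1.21 z 0.1491
52.0 [-0.003, -0.017, -0.005] [-0.01, 0.02, -0.01]
55.0 [-0.003, -0.092, -0.005] [-0.01, 0.02, -0.01]
58.0 [-0.004, -0.167, -0.005] [-0.01, 0.02, -0.01]
61.0 [-0.004, -0.242, -0.005] [-0.01, 0.02, -0.01]
64.0 [-0.004, -0.317, -0.005] [-0.01, 0.02, -0.01]
67.0 [-0.004, -0.392, -0.005] [-0.01, 0.02, -0.01]
70.0 [-0.004, -0.467, -0.005] [-0.01, 0.02, -0.01]
```

>>> move_arm(motion=[0, -0.04, 0, 0, 0, 0, 1, -0.003, -0.08, -0.002, 0, 0, 0, 1, -0.006, -0.12, -0.005, 0, 0, -0.1, 1, -0.008, -0.16, -0.005, 0, 0, -0.2, 1, -0.008, -0.2, -0.005, 0, 0, -0.2, 1, -0.008, -0.24, -0.005, 0, 0, -0.2, 1, -0.008, -0.24, -0.005, 0, 0, -0.2, 1])

```text
time_s: 15.02
tcp_pos: [0.6377, 0.0128, 0.1703]
ee_rot: [[0.727, -0.687, -0.0], [-0.687, -0.727, 0.002], [-0.002, -0.001, -1.0]]
wrist_force: [-1.0, -0.9, -2.4]
gripper_width: 0.113
```

```bash
python3 st.py; python3 look.py w10; python3 st.py; python3 plan.py 64,67,70,73,76 -1.5 149.3
```

```text
15.02 tcp [0.6377 0.0128 0.1703] bore [0.638  0.0125 0.1493] yaw 226.6 F [-0.95 -0.9  -2.42] Ftool [-0.07  1.31  2.42] M [-0.119 -0.081  0.026] w 9.8
[(np.float64(-15.6), np.float64(-0.33), np.float64(227.29)), (np.float64(-13.1), np.float64(0.08), np.float64(226.61)), (np.float64(-10.7), np.float64(0.17), np.float64(226.46)), (np.float64(11.4), np.float64(-0.02), np.float64(226.77)), (np.float64(13.8), np.float64(-0.07), np.float64(226.85)), (np.float64(16.3), np.float64(-0.07), np.float64(226.85))]
15.07 tcp [0.6376 0.0127 0.1703] bore [0.6379 0.0124 0.1493] yaw 226.6 F [ 1.01  0.41 -2.37] Ftool [ 0.46 -0.99  2.37] M [-0.149 -0.102 -0.026] w 9.8
now s 61.0 lateral mm -1.51 z 0.1493
64.0 [0.0, -0.071, -0.001] [-0.01, 0.02, 0.19]
67.0 [0.002, -0.146, -0.001] [-0.01, 0.02, 0.19]
70.0 [0.003, -0.221, -0.001] [-0.01, 0.02, 0.19]
73.0 [0.004, -0.295, -0.0] [-0.01, 0.02, -0.04]
76.0 [0.001, -0.367, -0.0] [-0.01, 0.02, -0.73]
```

```bash
python3 - <<'E'
t=open('plan.py').read()
t=t.replace("def path(s):","def path0(s):",1).replace("def target","""def path(s):
    q=[path0(s+d) for d in np.linspace(-.009,.009,19)]
    return np.mean([x[0] for x in q],0),np.mean([x[1] for x in q])
def target""",1)
open('plan.py','w').write(t)
E
python3 plan.py 61,64,67,70,73,76 -1.5 149.3
```

```text
now s 61.0 lateral mm -1.51 z 0.1493
61.0 [-0.001, 0.004, -0.001] [-0.01, 0.02, 0.19]
64.0 [0.0, -0.071, -0.001] [-0.01, 0.02, 0.18]
67.0 [0.001, -0.145, -0.001] [-0.01, 0.02, 0.07]
70.0 [0.001, -0.219, -0.001] [-0.01, 0.02, -0.15]
73.0 [-0.001, -0.292, -0.0] [-0.01, 0.02, -0.47]
76.0 [-0.005, -0.365, -0.0] [-0.01, 0.02, -0.91]
```

>>> move_arm(motion=[0, -0.04, 0, 0, 0, 0, 1, 0, -0.07, 0, 0, 0, 0, 1, 0, -0.11, 0, 0, 0, 0, 1, 0, -0.145, 0, 0, 0, 0, 1, 0, -0.18, 0, 0, 0, -0.1, 1, 0, -0.22, 0, 0, 0, -0.2, 1, 0, -0.22, 0, 0, 0, -0.2, 1])

```text
time_s: 15.65
tcp_pos: [0.6439, 0.0194, 0.1703]
ee_rot: [[0.739, -0.674, -0.0], [-0.674, -0.739, 0.002], [-0.002, -0.002, -1.0]]
wrist_force: [-0.4, 0.1, -3.1]
gripper_width: 0.115
```

```bash
python3 st.py; python3 look.py w11; python3 st.py; python3 plan.py 70,73,76,79,82 -1.5 149.3;  python3 -c "
from h import *
crop('pics/w11.png',140,190,190,110,4,'pics/w11c.png')"
```

```text
15.65 tcp [0.6439 0.0194 0.1703] bore [0.6443 0.0191 0.1493] yaw 227.65 F [-0.37  0.14 -3.08] Ftool [-0.36  0.15  3.08] M [-0.086 -0.104  0.001] w 10.0
[(np.float64(-15.6), np.float64(-1.85), np.float64(229.78)), (np.float64(-13.1), np.float64(-4.08), np.float64(233.43)), (np.float64(-10.7), np.float64(-0.89), np.float64(228.21)), (np.float64(11.4), np.float64(-0.24), np.float64(227.12)), (np.float64(13.8), np.float64(-0.32), np.float64(227.25)), (np.float64(16.3), np.float64(-0.32), np.float64(227.25))]
15.7 tcp [0.6438 0.0193 0.1703] bore [0.6441 0.019  0.1493] yaw 227.62 F [ 0.62  0.7  -2.72] Ftool [-0.01 -0.93  2.72] M [-0.114 -0.085 -0.006] w 10.0
now s 70.5 lateral mm -1.57 z 0.1493
70.0 [0.001, 0.006, -0.001] [-0.02, 0.02, 0.06]
73.0 [0.0, -0.067, -0.001] [-0.02, 0.02, -0.27]
76.0 [-0.003, -0.14, -0.001] [-0.02, 0.02, -0.7]
79.0 [-0.009, -0.212, -0.001] [-0.02, 0.02, -1.25]
82.0 [-0.019, -0.283, -0.001] [-0.02, 0.02, -1.9]
```

View pics/w11c.png

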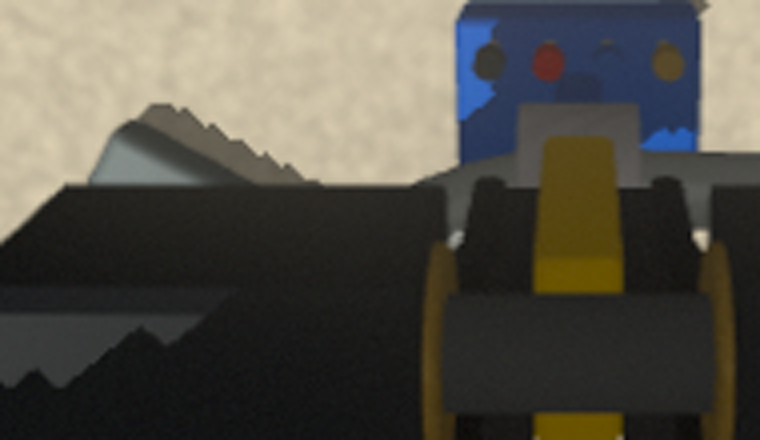

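>>> move_arm(motion=[-0.002, -0.035, 0, 0, 0, -0.3, 1, -0.005, -0.07, 0, 0, 0, -0.5, 1, -0.007, -0.105, 0, 0, 0, -0.8, 1, -0.01, -0.14, 0, 0, 0, -1.05, 1, -0.01, -0.14, 0, 0, 0, -1.05, 1])

```text
time_s: 16.12
tcp_pos: [0.6474, 0.0239, 0.1703]
ee_rot: [[0.798, -0.603, -0.0], [-0.603, -0.798, 0.002], [-0.002, -0.002, -1.0]]
wrist_force: [-0.8, -0.7, -2.2]
gripper_width: 0.116
```

```bash
python3 st.py; python3 look.py w12; python3 st.py; python3 plan.py 76,79,82,85 -1.5 149.3;  python3 -c "
from h import *
crop('pics/w12.png',240,190,95,55,8,'pics/w12c.png')"
```

```text
16.12 tcp [0.6474 0.0239 0.1703] bore [0.6478 0.0236 0.1493] yaw 232.94 F [-0.82 -0.68 -2.21] Ftool [-0.24  1.04  2.21] M [-0.124 -0.075 -0.051] w 10.1
[(np.float64(-15.6), np.float64(3.93), np.float64(220.31)), (np.float64(-13.1), np.float64(-4.1), np.float64(233.45)), (np.float64(-10.7), np.float64(-0.94), np.float64(228.28)), (np.float64(11.4), np.float64(-0.54), np.float64(227.61)), (np.float64(13.8), np.float64(-0.93), np.float64(228.25)), (np.float64(16.3), np.float64(-1.11), np.float64(228.53))]
16.17 tcp [0.6473 0.0238 0.1702] bore [0.6477 0.0235 0.1492] yaw 232.88 F [-0.93 -0.2  -3.29] Ftool [-0.61  0.73  3.29] M [-0.074 -0.156 -0.016] w 9.9
now s 76.0 lateral mm -1.86 z 0.1492
76.0 [0.008, 0.004, -0.002] [-0.02, 0.02, 0.35]
79.0 [0.008, -0.069, -0.002] [-0.02, 0.02, -0.19]
82.0 [0.005, -0.14, -0.002] [-0.02, 0.02, -0.85]
85.0 [-0.002, -0.212, -0.001] [-0.02, 0.02, -1.53]
```

View pics/w12c.png

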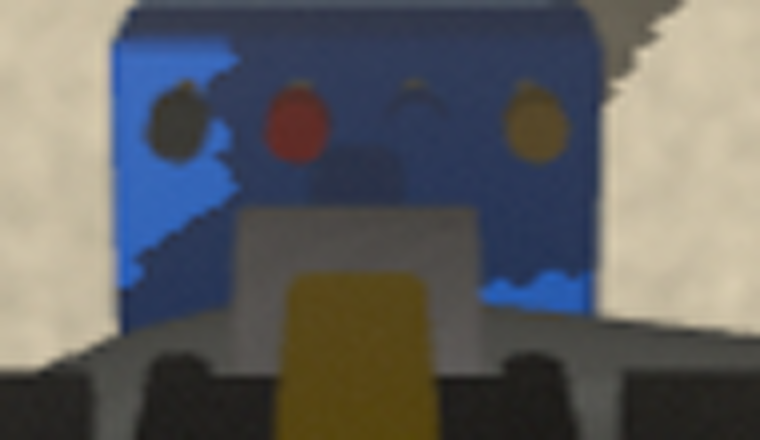

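```bash
sed -i 's/R=.05;L1=.072/R=.0528;L1=.0698/' plan.py; python3 plan.py 76,79,82,85,88,91 -1.5 149.3
```

```text
now s 76.0 lateral mm -1.64 z 0.1492
76.0 [0.003, 0.005, -0.002] [-0.02, 0.02, 0.04]
79.0 [0.001, -0.067, -0.002] [-0.02, 0.02, -0.55]
82.0 [-0.005, -0.139, -0.002] [-0.02, 0.02, -1.2]
85.0 [-0.014, -0.21, -0.001] [-0.02, 0.02, -1.85]
88.0 [-0.028, -0.28, -0.001] [-0.02, 0.02, -2.5]
91.0 [-0.045, -0.35, -0.001] [-0.02, 0.02, -3.16]
```

>>> move_arm(motion=[0, -0.035, 0, 0, 0, -0.35, 1, -0.001, -0.07, 0, 0, 0, -0.65, 1, -0.004, -0.105, 0, 0, 0, -1, 1, -0.007, -0.14, 0, 0, 0, -1.3, 1, -0.007, -0.14, 0, 0, 0, -1.3, 1])

```text
time_s: 16.58
tcp_pos: [0.6506, 0.0286, 0.1702]
ee_rot: [[0.861, -0.508, -0.0], [-0.508, -0.861, 0.002], [-0.001, -0.002, -1.0]]
wrist_force: [0.1, -0.9, -2.6]
gripper_width: 0.111
```

```bash
python3 st.py; python3 look.py w13; python3 st.py; python3 plan.py 82,85,88,91 -1.5 149.3;  python3 -c "
from h import *
crop('pics/w13.png',240,190,95,55,8,'pics/w13c.png')"
```

```text
16.58 tcp [0.6506 0.0286 0.1702] bore [0.651  0.0284 0.1492] yaw 239.44 F [ 0.1  -0.92 -2.58] Ftool [0.56 0.75 2.58] M [-0.114 -0.143  0.043] w 9.7
[(np.float64(-15.6), np.float64(1.39), np.float64(224.47)), (np.float64(-13.2), np.float64(2.44), np.float64(222.74)), (np.float64(-10.7), np.float64(5.49), np.float64(217.78)), (np.float64(11.4), np.float64(-0.68), np.float64(227.83)), (np.float64(13.8), np.float64(-4.12), np.float64(233.47)), (np.float64(16.3), np.float64(-1.78), np.float64(229.63))]
16.63 tcp [0.6505 0.0285 0.1702] bore [0.6509 0.0283 0.1492] yaw 239.37 F [-0.37 -0.32 -2.47] Ftool [-0.15  0.47  2.46] M [-0.108 -0.114 -0.028] w 9.7
now s 82.0 lateral mm -1.65 z 0.1492
82.0 [0.003, 0.004, -0.002] [-0.02, 0.02, 0.1]
85.0 [0.001, -0.067, -0.002] [-0.02, 0.02, -0.55]
88.0 [-0.004, -0.139, -0.002] [-0.02, 0.02, -1.21]
91.0 [-0.014, -0.21, -0.002] [-0.02, 0.02, -1.86]
```

View pics/w13c.png

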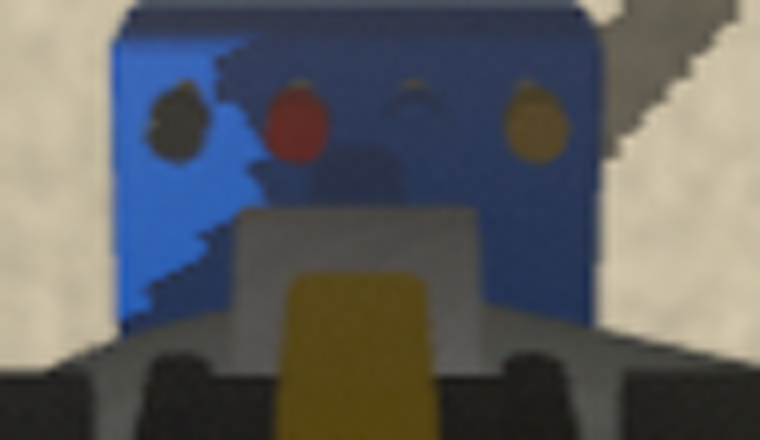

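>>> move_arm(motion=[0, -0.035, 0, 0, 0, -0.35, 1, 0, -0.07, 0, 0, 0, -0.65, 1, -0.002, -0.105, 0, 0, 0, -1, 1, -0.005, -0.14, 0, 0, 0, -1.3, 1, -0.005, -0.14, 0, 0, 0, -1.3, 1])

```text
time_s: 17.05
tcp_pos: [0.6532, 0.0337, 0.1701]
ee_rot: [[0.913, -0.408, -0.001], [-0.408, -0.913, 0.002], [-0.002, -0.002, -1.0]]
wrist_force: [-0.4, -0.0, -2.7]
gripper_width: 0.11
```

```bash
python3 st.py; python3 look.py w14 >/dev/null; python3 st.py; python3 plan.py 88,91,94,97 -1.5 149.3;  python3 -c "
from h import *
crop('pics/w14.png',240,190,95,55,8,'pics/w14c.png')"
```

```text
17.05 tcp [0.6532 0.0337 0.1701] bore [0.6536 0.0335 0.1491] yaw 245.93 F [-0.45 -0.04 -2.74] Ftool [-0.39  0.22  2.74] M [-0.12  -0.175 -0.057] w 9.6
17.1 tcp [0.6531 0.0336 0.1702] bore [0.6536 0.0334 0.1492] yaw 245.87 F [-0.42 -0.29 -3.48] Ftool [-0.26  0.45  3.48] M [-0.077 -0.163  0.024] w 9.6
now s 88.0 lateral mm -1.64 z 0.1492
88.0 [0.003, 0.004, -0.003] [-0.02, 0.02, 0.09]
91.0 [0.001, -0.068, -0.003] [-0.02, 0.02, -0.56]
94.0 [-0.004, -0.139, -0.003] [-0.02, 0.02, -1.21]
97.0 [-0.014, -0.21, -0.003] [-0.02, 0.02, -1.86]
```

View pics/w14c.png

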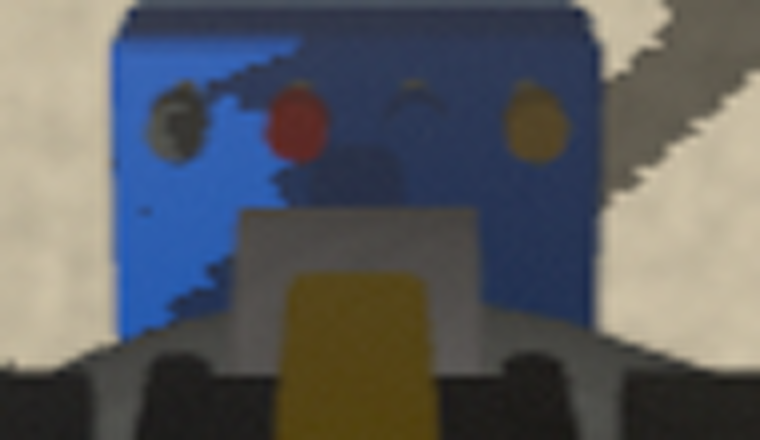

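>>> move_arm(motion=[0, -0.035, 0, 0, 0, -0.5, 1, -0.002, -0.07, 0, 0, 0, -0.9, 1, -0.004, -0.105, 0, 0, 0, -1.25, 1, -0.008, -0.14, 0, 0, 0, -1.6, 1, -0.008, -0.14, 0, 0, 0, -1.6, 1])

```text
time_s: 17.52
tcp_pos: [0.6552, 0.039, 0.1701]
ee_rot: [[0.961, -0.278, -0.001], [-0.278, -0.961, 0.002], [-0.001, -0.002, -1.0]]
wrist_force: [0.7, -0.2, -1.9]
gripper_width: 0.113
```

```bash
python3 st.py; python3 look.py w15 >/dev/null; python3 st.py; python3 plan.py 94,97,100,103 -1.5 149.3;  python3 -c "
from h import *
crop('pics/w15.png',240,190,95,55,8,'pics/w15c.png')"
```

```text
17.52 tcp [0.6552 0.039  0.1701] bore [0.6556 0.0389 0.1491] yaw 253.88 F [ 0.67 -0.21 -1.89] Ftool [0.7  0.02 1.89] M [-0.081 -0.175  0.032] w 9.8
17.57 tcp [0.6551 0.0389 0.1701] bore [0.6556 0.0388 0.1491] yaw 253.82 F [ 0.71  0.57 -2.63] Ftool [ 0.52 -0.74  2.63] M [-0.087 -0.197 -0.014] w 9.9
now s 94.0 lateral mm -1.71 z 0.1491
94.0 [0.005, 0.002, -0.004] [-0.02, 0.02, 0.38]
97.0 [0.005, -0.069, -0.004] [-0.02, 0.02, -0.27]
100.0 [0.001, -0.141, -0.004] [-0.02, 0.01, -0.92]
103.0 [-0.007, -0.212, -0.004] [-0.02, 0.01, -1.57]
```

View pics/w15c.png

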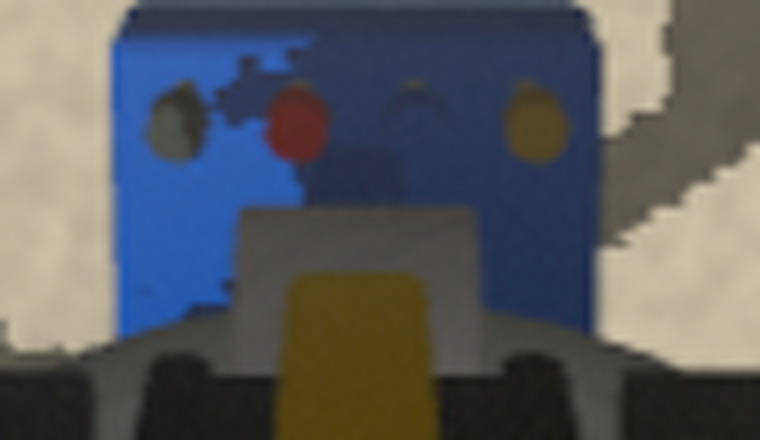

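>>> move_arm(motion=[-0.001, -0.035, 0, 0, 0, -0.5, 1, -0.004, -0.07, 0, 0, 0, -0.9, 1, -0.008, -0.105, 0, 0, 0, -1.25, 1, -0.012, -0.14, 0, 0, 0, -1.6, 1, -0.012, -0.14, 0, 0, 0, -1.6, 1])

```text
time_s: 17.98
tcp_pos: [0.6562, 0.0445, 0.1701]
ee_rot: [[0.99, -0.143, -0.001], [-0.143, -0.99, 0.002], [-0.001, -0.002, -1.0]]
wrist_force: [0.4, -0.3, -2.8]
gripper_width: 0.114
```

```bash
python3 st.py; python3 look.py w16 >/dev/null; python3 st.py; python3 plan.py 100,103,106,109 -1.5 149.3;  python3 -c "
from h import *
crop('pics/w16.png',240,190,95,55,8,'pics/w16c.png')"
```

```text
17.98 tcp [0.6562 0.0445 0.1701] bore [0.6567 0.0445 0.1491] yaw 261.8 F [ 0.42 -0.33 -2.79] Ftool [0.47 0.28 2.78] M [-0.087 -0.14   0.023] w 9.9
18.03 tcp [0.6562 0.0444 0.1701] bore [0.6567 0.0444 0.1491] yaw 261.74 F [ 0.21  0.44 -2.94] Ftool [ 0.15 -0.46  2.94] M [-0.067 -0.152  0.041] w 9.7
now s 100.0 lateral mm -2.08 z 0.1491
100.0 [0.014, 0.001, -0.004] [-0.02, 0.01, 0.66]
103.0 [0.016, -0.071, -0.004] [-0.03, 0.01, 0.01]
106.0 [0.014, -0.142, -0.004] [-0.03, 0.01, -0.64]
109.0 [0.008, -0.214, -0.004] [-0.03, 0.01, -1.29]
```

View pics/w16c.png

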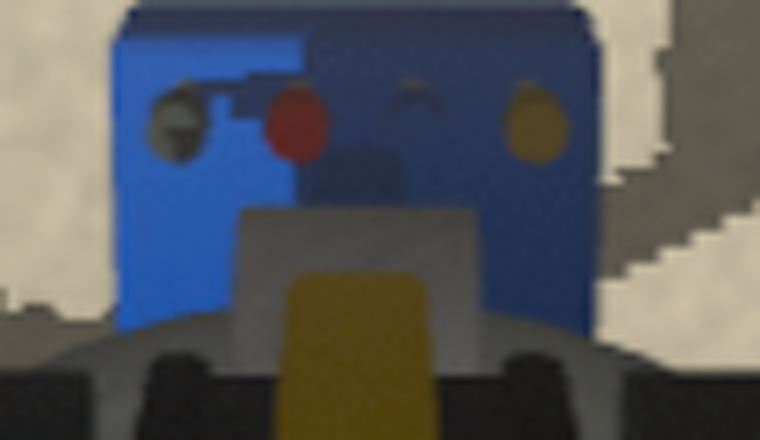

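>>> move_arm(motion=[-0.001, -0.035, 0, 0, 0, -0.4, 1, -0.003, -0.07, 0, 0, 0, -0.75, 1, -0.006, -0.105, 0, 0, 0, -1.1, 1, -0.01, -0.14, 0, 0, 0, -1.4, 1, -0.01, -0.14, 0, 0, 0, -1.4, 1])

```text
time_s: 18.45
tcp_pos: [0.6566, 0.0501, 0.1702]
ee_rot: [[1.0, -0.022, -0.001], [-0.022, -1.0, 0.002], [-0.001, -0.002, -1.0]]
wrist_force: [0.2, 0.0, -0.6]
gripper_width: 0.114
```

```bash
python3 st.py; python3 look.py w17 >/dev/null; python3 st.py; python3 plan.py 106,109,112 -1.5 149.3;  python3 -c "
from h import *
crop('pics/w17.png',240,190,95,55,8,'pics/w17c.png')"
```

```text
18.45 tcp [0.6566 0.0501 0.1702] bore [0.6571 0.0501 0.1492] yaw 268.73 F [ 0.24  0.02 -0.61] Ftool [ 0.24 -0.02  0.61] M [-0.111 -0.097  0.01 ] w 9.9
18.5 tcp [0.6566 0.05   0.1702] bore [0.6571 0.05   0.1492] yaw 268.68 F [-0.4   0.41 -3.04] Ftool [-0.4  -0.39  3.04] M [-0.042 -0.176 -0.047] w 9.8
now s 106.0 lateral mm -2.46 z 0.1492
106.0 [0.023, 0.0, -0.003] [-0.03, 0.01, 0.75]
109.0 [0.026, -0.071, -0.003] [-0.03, 0.01, 0.1]
112.0 [0.025, -0.143, -0.003] [-0.03, 0.01, -0.55]
```

View pics/w17c.png

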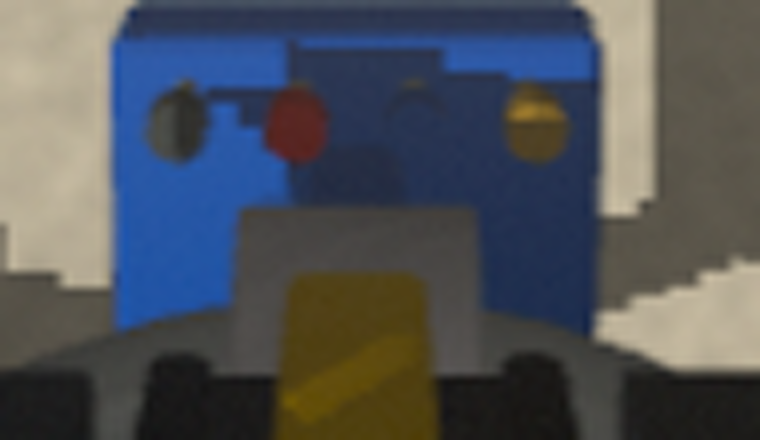

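>>> move_arm(motion=[0, -0.035, 0, 0, 0, -0.25, 1, -0.001, -0.07, 0, 0, 0, -0.6, 1, -0.003, -0.105, 0, 0, 0, -0.95, 1, -0.007, -0.14, 0, 0, 0, -1.25, 1, -0.007, -0.14, 0, 0, 0, -1.25, 1])

```text
time_s: 18.92
tcp_pos: [0.6565, 0.0558, 0.1702]
ee_rot: [[0.996, 0.087, -0.001], [0.087, -0.996, 0.002], [-0.0, -0.002, -1.0]]
wrist_force: [-0.0, -0.5, -1.9]
gripper_width: 0.116
```

```bash
python3 st.py; python3 look.py w18 >/dev/null; python3 st.py; python3 plan.py 112,115 -1.5 149.3;  python3 -c "
from h import *
crop('pics/w18.png',240,190,95,55,8,'pics/w18c.png')"
```

```text
18.92 tcp [0.6565 0.0558 0.1702] bore [0.657  0.0559 0.1492] yaw 274.99 F [-0.02 -0.51 -1.86] Ftool [-0.06  0.51  1.86] M [-0.151 -0.15   0.002] w 10.1
18.97 tcp [0.6565 0.0557 0.1702] bore [0.6569 0.0558 0.1492] yaw 274.93 F [-0.83 -0.15 -2.15] Ftool [-0.84  0.08  2.15] M [-0.124 -0.138 -0.024] w 10.0
now s 112.0 lateral mm -2.79 z 0.1492
112.0 [0.032, 0.003, -0.002] [-0.03, 0.01, 0.7]
115.0 [0.034, -0.069, -0.002] [-0.03, 0.0, 0.05]
```

View pics/w18c.png

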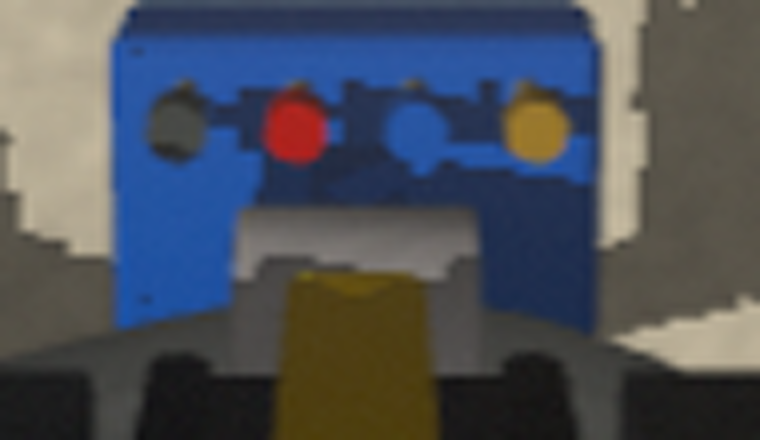

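>>> move_arm(motion=[0, -0.035, 0, 0, 0, -0.25, 1, -0.001, -0.07, 0, 0, 0, -0.6, 1, -0.003, -0.105, 0, 0, 0, -0.95, 1, -0.007, -0.14, 0, 0, 0, -1.25, 1, -0.007, -0.14, 0, 0, 0, -1.25, 1])

```text
time_s: 19.38
tcp_pos: [0.6557, 0.0615, 0.1702]
ee_rot: [[0.981, 0.195, -0.001], [0.195, -0.981, 0.002], [-0.0, -0.002, -1.0]]
wrist_force: [0.1, 0.4, -3.1]
gripper_width: 0.112
```

```bash
python3 st.py; python3 look.py w19 >/dev/null; python3 st.py;  python3 -c "
from h import *
crop('pics/w19.png',240,190,95,55,8,'pics/w19c.png')"
```

```text
19.38 tcp [0.6557 0.0615 0.1702] bore [0.6561 0.0617 0.1492] yaw 281.25 F [ 0.14  0.43 -3.06] Ftool [ 0.22 -0.38  3.06] M [-0.099 -0.154 -0.028] w 9.7
19.43 tcp [0.6557 0.0614 0.1702] bore [0.6562 0.0616 0.1492] yaw 281.19 F [ 0.16 -0.59 -2.33] Ftool [0.04 0.61 2.33] M [-0.073 -0.118 -0.032] w 9.7
```

View pics/w19c.png

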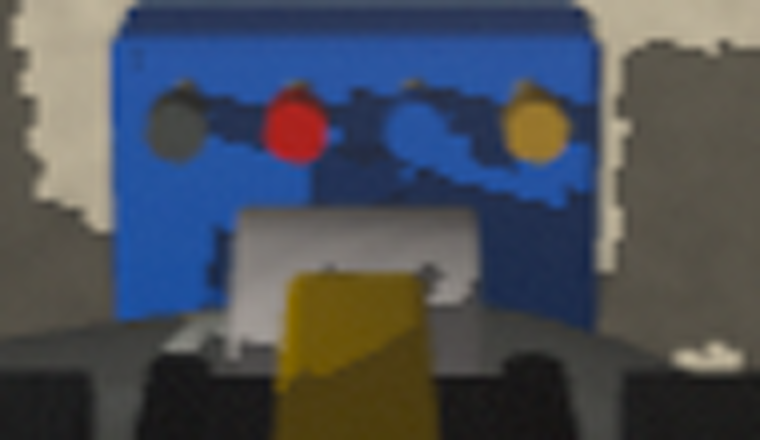

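View pics/w19.png

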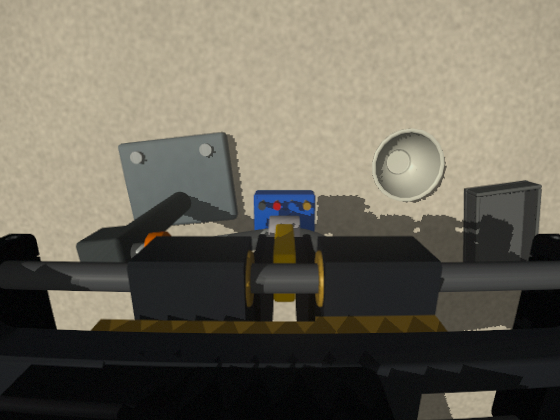

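>>> move_arm(motion=[0, -0.035, 0, 0, 0, -0.25, 1, -0.001, -0.07, 0, 0, 0, -0.55, 1, -0.003, -0.105, 0, 0, 0, -0.8, 1, -0.006, -0.14, 0, 0, 0, -1.0, 1, -0.006, -0.14, 0, 0, 0, -1.0, 1])

```text
time_s: 19.85
tcp_pos: [0.6543, 0.0672, 0.1703]
ee_rot: [[0.96, 0.28, -0.001], [0.28, -0.96, 0.002], [0.0, -0.002, -1.0]]
wrist_force: [-0.1, -0.6, -2.4]
gripper_width: 0.113
```

```bash
python3 st.py; python3 look.py w20 >/dev/null; python3 st.py;  python3 -c "
from h import *
crop('pics/w20.png',240,190,95,55,8,'pics/w20c.png')"
```

```text
19.85 tcp [0.6543 0.0672 0.1703] bore [0.6548 0.0673 0.1493] yaw 286.26 F [-0.12 -0.63 -2.4 ] Ftool [-0.29  0.58  2.4 ] M [-0.124 -0.129  0.048] w 9.8
19.9 tcp [0.6543 0.067  0.1702] bore [0.6548 0.0672 0.1492] yaw 286.21 F [-1.35  0.63 -2.38] Ftool [-1.12 -0.97  2.38] M [-0.12  -0.135  0.036] w 10.2
```

View pics/w20c.png

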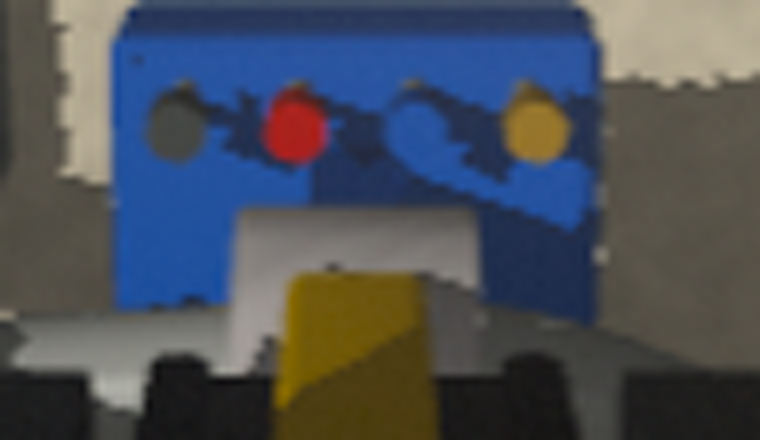

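>>> move_arm(motion=[-0.001, -0.035, 0, 0, 0, -0.2, 1, -0.003, -0.07, 0, 0, 0, -0.4, 1, -0.005, -0.105, 0, 0, 0, -0.55, 1, -0.008, -0.14, 0, 0, 0, -0.7, 1, -0.008, -0.14, 0, 0, 0, -0.7, 1])

```text
time_s: 20.32
tcp_pos: [0.6523, 0.0726, 0.1703]
ee_rot: [[0.941, 0.338, -0.001], [0.338, -0.941, 0.002], [0.0, -0.002, -1.0]]
wrist_force: [-0.5, -0.1, -2.5]
gripper_width: 0.111
```

```bash
python3 st.py; python3 look.py w21 >/dev/null; python3 st.py;  python3 -c "
from h import *
crop('pics/w21.png',240,190,95,55,8,'pics/w21c.png')"
```

```text
20.32 tcp [0.6523 0.0726 0.1703] bore [0.6528 0.0728 0.1493] yaw 289.77 F [-0.52 -0.07 -2.5 ] Ftool [-0.52 -0.1   2.5 ] M [-0.113 -0.12  -0.021] w 9.7
20.37 tcp [0.6524 0.0725 0.1703] bore [0.6529 0.0727 0.1493] yaw 289.73 F [ 0.7   0.36 -2.91] Ftool [ 0.78 -0.09  2.91] M [-0.072 -0.179 -0.008] w 9.8
```

View pics/w21c.png

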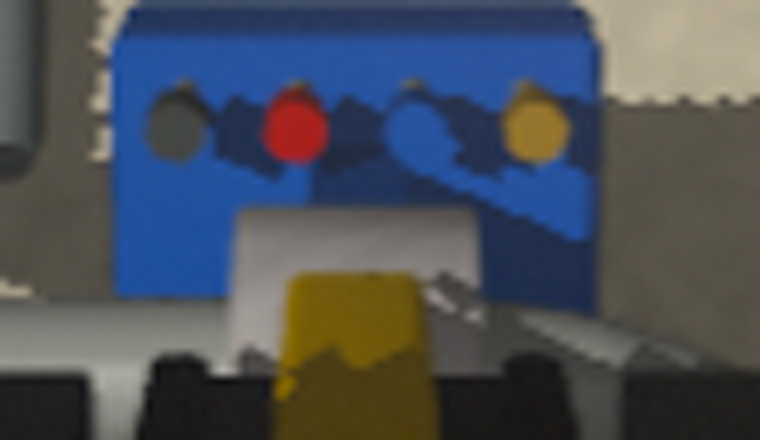

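>>> move_arm(motion=[0, -0.04, 0, 0, 0, -0.1, 1, -0.001, -0.08, 0, 0, 0, -0.2, 1, -0.002, -0.12, 0, 0, 0, -0.25, 1, -0.003, -0.16, 0, 0, 0, -0.25, 1, -0.004, -0.2, 0, 0, 0, -0.25, 1, -0.004, -0.2, 0, 0, 0, -0.25, 1])

```text
time_s: 20.87
tcp_pos: [0.6495, 0.0803, 0.1704]
ee_rot: [[0.934, 0.358, -0.001], [0.358, -0.934, 0.002], [0.0, -0.002, -1.0]]
wrist_force: [-0.6, -0.1, -2.1]
gripper_width: 0.113
```

```bash
python3 st.py; python3 look.py w22; python3 st.py;  python3 -c "
from h import *
crop('pics/w22.png',240,190,95,55,8,'pics/w22c.png')"
```

```text
20.87 tcp [0.6495 0.0803 0.1704] bore [0.6499 0.0806 0.1494] yaw 291.01 F [-0.63 -0.09 -2.13] Ftool [-0.62 -0.14  2.13] M [-0.09  -0.126 -0.005] w 9.8
[(np.float64(-15.7), np.float64(0.52), np.float64(225.86)), (np.float64(-13.3), np.float64(-4.11), np.float64(233.42)), (np.float64(-10.8), np.float64(0.18), np.float64(226.41)), (np.float64(11.3), np.float64(0.02), np.float64(226.67)), (np.float64(13.7), np.float64(-3.92), np.float64(233.11)), (np.float64(16.2), np.float64(-0.54), np.float64(227.59))]
20.92 tcp [0.6495 0.0802 0.1704] bore [0.6499 0.0804 0.1494] yaw 291.0 F [-0.29 -0.16 -2.67] Ftool [-0.33  0.06  2.67] M [-0.075 -0.136 -0.006] w 9.8
```

View pics/w22c.png

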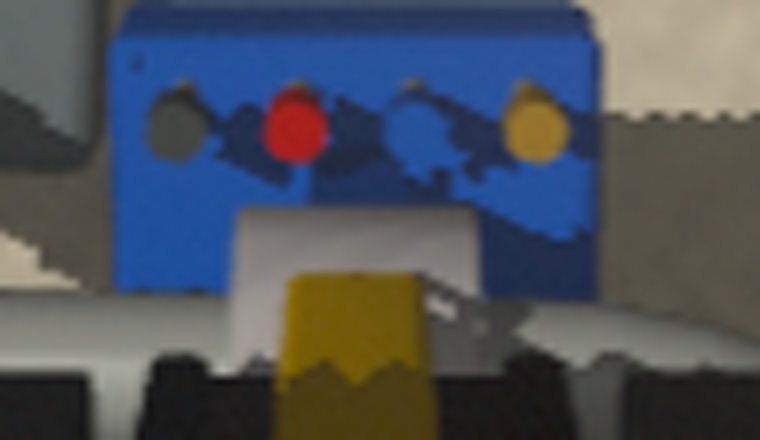

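>>> move_arm(motion=[0.003, -0.04, 0, 0, 0, 0, 1, 0.006, -0.08, 0, 0, 0, 0, 1, 0.006, -0.12, 0, 0, 0, 0, 1, 0.006, -0.16, 0, 0, 0, 0, 1, 0.006, -0.2, 0, 0, 0, 0, 1, 0.006, -0.25, 0, 0, 0, 0, 1, 0.006, -0.25, 0, 0, 0, 0, 1])

```text
time_s: 21.5
tcp_pos: [0.646, 0.09, 0.1704]
ee_rot: [[0.933, 0.359, -0.001], [0.359, -0.933, 0.002], [0.0, -0.002, -1.0]]
wrist_force: [0.7, -0.4, -2.2]
gripper_width: 0.111
```

```bash
python3 st.py; python3 look.py w23; python3 st.py;  python3 -c "
from h import *
crop('pics/w23.png',240,190,95,55,8,'pics/w23c.png')"
```

```text
21.5 tcp [0.646  0.09   0.1704] bore [0.6465 0.0902 0.1494] yaw 291.02 F [ 0.73 -0.43 -2.23] Ftool [0.53 0.67 2.23] M [-0.068 -0.19  -0.047] w 9.7
[(np.float64(-15.7), np.float64(0.18), np.float64(226.41)), (np.float64(-13.3), np.float64(-4.13), np.float64(233.45)), (np.float64(-10.8), np.float64(0.16), np.float64(226.45)), (np.float64(11.3), np.float64(-0.04), np.float64(226.77)), (np.float64(13.7), np.float64(-3.86), np.float64(233.01)), (np.float64(16.2), np.float64(-0.52), np.float64(227.55))]
21.55 tcp [0.6461 0.0898 0.1704] bore [0.6465 0.09   0.1494] yaw 291.02 F [-0.05  0.76 -2.49] Ftool [ 0.22 -0.73  2.49] M [-0.004 -0.171  0.046] w 9.9
```

View pics/w23c.png

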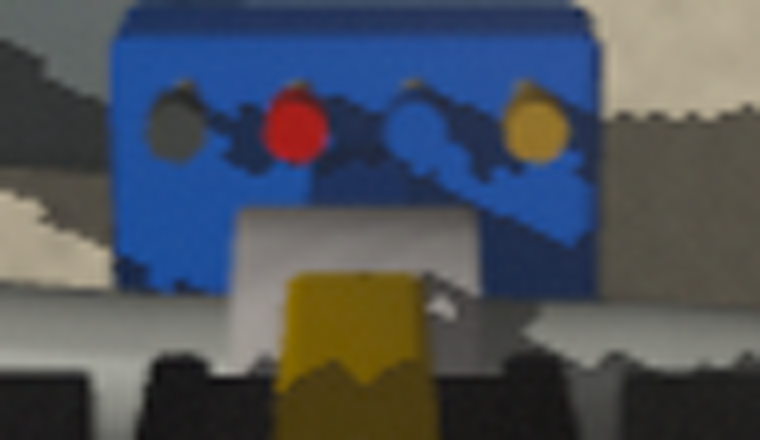

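View pics/w23.png

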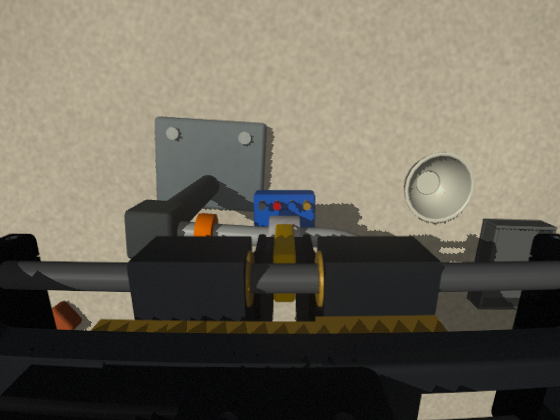

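>>> move_arm(motion=[0.002, -0.04, 0, 0, 0, 0.1, 1, 0.003, -0.08, 0, 0, 0, 0.2, 1, 0.005, -0.12, 0, 0, 0, 0.3, 1, 0.007, -0.16, 0, 0, 0, 0.35, 1, 0.009, -0.2, 0, 0, 0, 0.4, 1, 0.009, -0.2, 0, 0, 0, 0.4, 1])

```text
time_s: 22.05
tcp_pos: [0.6435, 0.0978, 0.1704]
ee_rot: [[0.945, 0.326, -0.0], [0.326, -0.945, 0.002], [0.0, -0.002, -1.0]]
wrist_force: [-0.2, -0.7, -2.9]
gripper_width: 0.117
```

```bash
python3 st.py; python3 look.py w24; python3 st.py;  python3 -c "
from h import *
crop('pics/w24.png',180,190,160,65,5,'pics/w24c.png')"
```

```text
22.05 tcp [0.6435 0.0978 0.1704] bore [0.6439 0.098  0.1494] yaw 289.02 F [-0.2  -0.65 -2.85] Ftool [-0.4   0.56  2.85] M [-0.055 -0.143 -0.002] w 10.2
[(np.float64(-15.7), np.float64(-0.08), np.float64(226.84)), (np.float64(-13.3), np.float64(-4.14), np.float64(233.46)), (np.float64(-10.8), np.float64(2.66), np.float64(222.38)), (np.float64(11.3), np.float64(0.12), np.float64(226.51)), (np.float64(13.8), np.float64(0.08), np.float64(226.58)), (np.float64(16.2), np.float64(-2.83), np.float64(231.32))]
22.1 tcp [0.6435 0.0976 0.1704] bore [0.644  0.0978 0.1494] yaw 289.03 F [-0.28 -0.21 -2.04] Ftool [-0.34  0.11  2.04] M [-0.102 -0.092 -0.059] w 9.9
```

View pics/w24c.png

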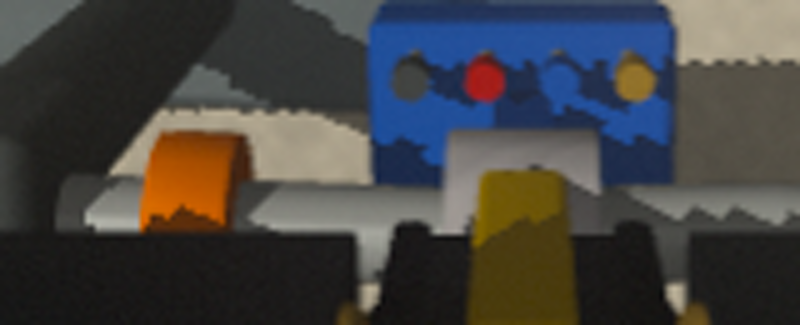

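>>> move_arm(motion=[0.001, -0.04, 0, 0, 0, 0.1, 1, 0.002, -0.08, 0, 0, 0, 0.15, 1, 0.003, -0.12, 0, 0, 0, 0.2, 1, 0.004, -0.16, 0, 0, 0, 0.2, 1, 0.005, -0.2, 0, 0, 0, 0.2, 1, 0.006, -0.24, 0, 0, 0, 0.2, 1, 0.007, -0.28, 0, 0, 0, 0.2, 1, 0.007, -0.32, 0, 0, 0, 0.2, 1, 0.007, -0.32, 0, 0, 0, 0.2, 1])

```text
time_s: 22.85
tcp_pos: [0.6395, 0.1101, 0.1705]
ee_rot: [[0.951, 0.31, -0.001], [0.31, -0.951, 0.002], [0.0, -0.002, -1.0]]
wrist_force: [-0.8, 0.0, -1.8]
gripper_width: 0.114
```

```bash
python3 st.py; python3 look.py w25; python3 st.py;  python3 -c "
from h import *
crop('pics/w25.png',180,190,160,65,5,'pics/w25c.png')"
```

```text
22.85 tcp [0.6395 0.1101 0.1705] bore [0.64   0.1103 0.1495] yaw 288.05 F [-0.78  0.05 -1.77] Ftool [-0.73 -0.29  1.78] M [-0.08  -0.157  0.023] w 9.9
[(np.float64(-15.7), np.float64(-0.44), np.float64(227.42)), (np.float64(-13.3), np.float64(-4.13), np.float64(233.46)), (np.float64(-10.8), np.float64(-0.49), np.float64(227.51)), (np.float64(11.3), np.float64(-0.31), np.float64(227.21)), (np.float64(13.7), np.float64(-4.0), np.float64(233.23)), (np.float64(16.2), np.float64(-3.38), np.float64(232.22))]
22.9 tcp [0.6395 0.11   0.1705] bore [0.64   0.1102 0.1495] yaw 288.05 F [ 0.84  0.21 -3.44] Ftool [0.86 0.06 3.44] M [-0.076 -0.158  0.031] w 9.6
```

View pics/w25c.png

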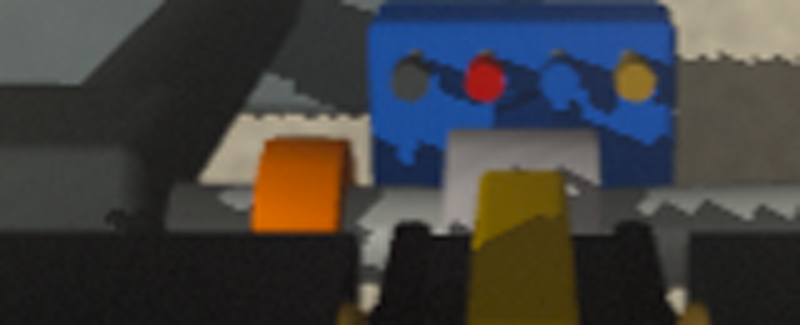

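>>> move_arm(motion=[-0.005, -0.03, 0, 0, 0, 0, 1, -0.01, -0.06, 0, 0, 0, 0.05, 1, -0.01, -0.09, 0, 0, 0, 0.05, 1, -0.01, -0.12, 0, 0, 0, 0.05, 1, -0.01, -0.15, 0, 0, 0, 0.05, 1, -0.01, -0.18, 0, 0, 0, 0.05, 1, -0.01, -0.18, 0, 0, 0, 0.05, 1])

```text
time_s: 23.48
tcp_pos: [0.6369, 0.117, 0.1705]
ee_rot: [[0.952, 0.306, -0.0], [0.306, -0.952, 0.002], [0.0, -0.002, -1.0]]
wrist_force: [0.1, -0.6, -2.2]
gripper_width: 0.117
```

```bash
python3 st.py; python3 look.py w26; python3 st.py;  python3 -c "
from h import *
crop('pics/w26.png',180,190,160,65,5,'pics/w26c.png')"
```

```text
23.48 tcp [0.6369 0.117  0.1705] bore [0.6373 0.1172 0.1495] yaw 287.81 F [ 0.06 -0.57 -2.19] Ftool [-0.12  0.57  2.19] M [-0.096 -0.102  0.026] w 10.2
[(np.float64(-15.8), np.float64(4.43), np.float64(219.49)), (np.float64(-13.3), np.float64(-4.09), np.float64(233.39)), (np.float64(-10.8), np.float64(-2.22), np.float64(230.34)), (np.float64(11.3), np.float64(0.03), np.float64(226.66)), (np.float64(13.7), np.float64(-4.11), np.float64(233.42)), (np.float64(16.2), np.float64(0.02), np.float64(226.67))]
23.53 tcp [0.6369 0.1169 0.1705] bore [0.6374 0.1171 0.1495] yaw 287.81 F [-0.21 -0.4  -2.39] Ftool [-0.32  0.33  2.39] M [-0.088 -0.183 -0.044] w 10.0
```

View pics/w26c.png

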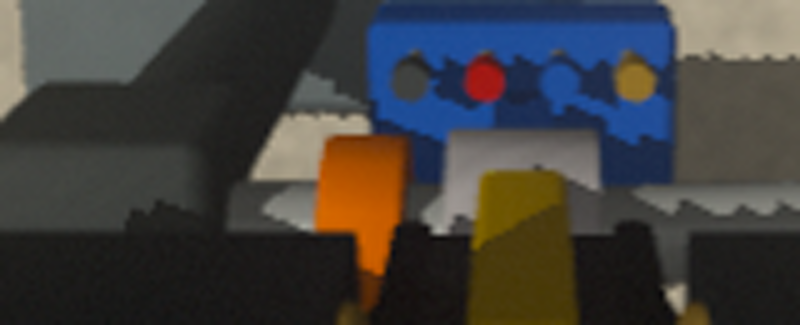

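>>> move_arm(motion=[0, -0.025, 0, 0, 0, 0, 1, 0, -0.05, 0, 0, 0, 0, 1, 0, -0.075, 0, 0, 0, 0, 1, 0, -0.08, 0, 0, 0, 0, 1, 0, -0.08, 0, 0, 0, 0, 1])

```text
time_s: 23.95
tcp_pos: [0.6359, 0.12, 0.1705]
ee_rot: [[0.952, 0.306, -0.0], [0.306, -0.952, 0.002], [0.0, -0.002, -1.0]]
wrist_force: [0.2, 0.1, -2.6]
gripper_width: 0.113
```

```bash
python3 st.py; python3 look.py w27; python3 st.py;  python3 -c "
from h import *
crop('pics/w27.png',180,190,160,65,5,'pics/w27c.png')"
```

```text
23.95 tcp [0.6359 0.12   0.1705] bore [0.6364 0.1202 0.1495] yaw 287.82 F [ 0.21  0.09 -2.63] Ftool [ 0.23 -0.02  2.63] M [-0.119 -0.156 -0.008] w 9.8
[(np.float64(-15.7), np.float64(-4.11), np.float64(233.42)), (np.float64(-13.3), np.float64(-4.12), np.float64(233.43)), (np.float64(-10.8), np.float64(-4.08), np.float64(233.38)), (np.float64(11.3), np.float64(0.12), np.float64(226.51)), (np.float64(13.7), np.float64(-4.1), np.float64(233.41)), (np.float64(16.2), np.float64(-3.12), np.float64(231.8))]
24.0 tcp [0.6359 0.1199 0.1705] bore [0.6364 0.1201 0.1495] yaw 287.82 F [ 0.05  0.34 -2.31] Ftool [ 0.15 -0.3   2.31] M [-0.065 -0.166  0.017] w 10.1
```

View pics/w27c.png

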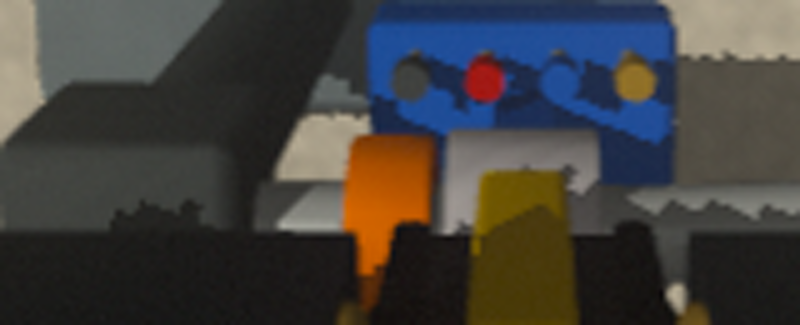

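The stop's face is at crop column 434 and the collar's at 443, which leaves a gap of about 1 mm. I'll close it in small steps.

>>> move_arm(motion=[0, -0.01, 0, 0, 0, 0, 1, 0, -0.02, 0, 0, 0, 0, 1, 0, -0.02, 0, 0, 0, 0, 1, 0, -0.02, 0, 0, 0, 0, 1])

```text
time_s: 24.33
tcp_pos: [0.6357, 0.1207, 0.1705]
ee_rot: [[0.952, 0.306, -0.0], [0.306, -0.952, 0.002], [0.0, -0.002, -1.0]]
wrist_force: [-0.1, 0.2, -3.2]
gripper_width: 0.113
```

```bash
python3 st.py
```

```text
24.33 tcp [0.6357 0.1207 0.1705] bore [0.6361 0.1209 0.1495] yaw 287.82 F [-0.09  0.18 -3.17] Ftool [-0.03 -0.19  3.17] M [-0.053 -0.148 -0.054] w 9.8
```

>>> move_arm(motion=[0, -0.01, 0, 0, 0, 0, 1, 0, -0.01, 0, 0, 0, 0, 1, 0, -0.01, 0, 0, 0, 0, 1])

```text
time_s: 24.58
tcp_pos: [0.6355, 0.1211, 0.1706]
ee_rot: [[0.952, 0.306, -0.0], [0.306, -0.952, 0.002], [0.0, -0.002, -1.0]]
wrist_force: [0.7, -0.9, -2.3]
gripper_width: 0.114
```

```bash
python3 st.py
```

```text
24.58 tcp [0.6355 0.1211 0.1706] bore [0.636  0.1213 0.1496] yaw 287.81 F [ 0.65 -0.94 -2.26] Ftool [0.33 1.1  2.26] M [-0.037 -0.127  0.026] w 9.9
```

>>> move_arm(motion=[0, -0.008, 0, 0, 0, 0, 1, 0, -0.008, 0, 0, 0, 0, 1, 0, -0.008, 0, 0, 0, 0, 1])

```text
time_s: 24.83
tcp_pos: [0.6355, 0.1214, 0.1705]
ee_rot: [[0.952, 0.306, -0.0], [0.306, -0.952, 0.002], [0.0, -0.002, -1.0]]
wrist_force: [0.2, 0.7, -2.2]
gripper_width: 0.113
```

```bash
python3 st.py
```

```text
24.83 tcp [0.6355 0.1214 0.1705] bore [0.6359 0.1216 0.1495] yaw 287.82 F [ 0.22  0.72 -2.15] Ftool [ 0.43 -0.61  2.15] M [-0.091 -0.143 -0.037] w 9.9
```

>>> move_arm(motion=[0, -0.008, 0, 0, 0, 0, 1, 0, -0.008, 0, 0, 0, 0, 1, 0, -0.008, 0, 0, 0, 0, 1])

```text
time_s: 25.08
tcp_pos: [0.6354, 0.1215, 0.1705]
ee_rot: [[0.952, 0.306, -0.0], [0.306, -0.952, 0.002], [0.0, -0.002, -1.0]]
wrist_force: [1.0, -0.8, -2.5]
gripper_width: 0.112
```

```bash
python3 st.py
```

```text
25.08 tcp [0.6354 0.1215 0.1705] bore [0.6359 0.1217 0.1495] yaw 287.81 F [ 1.04 -0.85 -2.52] Ftool [0.73 1.13 2.52] M [-0.386 -0.076  0.026] w 9.7
```

The moment jumped from -0.09 to -0.39 N m, so contact has begun. I'll press a little more.

>>> move_arm(motion=[0, -0.008, 0, 0, 0, 0, 1, 0, -0.008, 0, 0, 0, 0, 1])

```text
time_s: 25.25
tcp_pos: [0.6354, 0.1216, 0.1705]
ee_rot: [[0.952, 0.306, -0.0], [0.306, -0.952, 0.002], [0.0, -0.002, -1.0]]
wrist_force: [0.6, -1.8, -2.4]
gripper_width: 0.12
```

```bash
python3 st.py; python3 look.py w28 >/dev/null;python3 st.py
```

```text
25.25 tcp [0.6354 0.1216 0.1705] bore [0.6358 0.1218 0.1495] yaw 287.81 F [ 0.58 -1.81 -2.41] Ftool [0.   1.91 2.41] M [-0.62  -0.123  0.035] w 10.5
25.3 tcp [0.6354 0.1216 0.1705] bore [0.6358 0.1217 0.1495] yaw 287.81 F [ 1.11 -1.83 -2.93] Ftool [0.5  2.09 2.93] M [-0.692 -0.06   0.044] w 9.8
```

>>> move_arm(motion=[0, -0.012, 0, 0, 0, 0, 1, 0, -0.012, 0, 0, 0, 0, 1, 0, -0.012, 0, 0, 0, 0, 1])

```text
time_s: 25.55
tcp_pos: [0.6353, 0.1216, 0.1706]
ee_rot: [[0.952, 0.306, -0.0], [0.306, -0.952, 0.001], [0.0, -0.001, -1.0]]
wrist_force: [0.9, -2.7, -2.8]
gripper_width: 0.109
```

```bash
python3 st.py; python3 look.py w28 >/dev/null;python3 st.py
```

```text
25.55 tcp [0.6353 0.1216 0.1706] bore [0.6358 0.1218 0.1496] yaw 287.8 F [ 0.92 -2.71 -2.84] Ftool [0.04 2.86 2.83] M [-1.161  0.002  0.059] w 9.5
25.6 tcp [0.6353 0.1216 0.1705] bore [0.6358 0.1218 0.1495] yaw 287.8 F [ 1.17 -2.57 -2.24] Ftool [0.33 2.81 2.24] M [-1.244  0.023  0.038] w 9.8
```

>>> move_arm(motion=[0, -0.014, 0, 0, 0, 0, 1, 0, -0.014, 0, 0, 0, 0, 1, 0, -0.014, 0, 0, 0, 0, 1, 0, -0.014, 0, 0, 0, 0, 1])

```text
time_s: 25.93
tcp_pos: [0.6353, 0.1217, 0.1706]
ee_rot: [[0.952, 0.305, -0.0], [0.305, -0.952, 0.001], [0.0, -0.001, -1.0]]
wrist_force: [2.9, -4.9, -3.1]
gripper_width: 0.112
```

```bash
python3 st.py; python3 look.py w28 >/dev/null;python3 st.py; python3 -c "
from h import *
crop('pics/w28.png',180,190,160,65,5,'pics/w28c.png')"
```

```text
25.93 tcp [0.6353 0.1217 0.1706] bore [0.6358 0.1219 0.1496] yaw 287.79 F [ 2.86 -4.88 -3.15] Ftool [1.24 5.52 3.15] M [-1.766  0.024  0.039] w 9.8
25.98 tcp [0.6353 0.1217 0.1706] bore [0.6358 0.1219 0.1496] yaw 287.79 F [ 2.64 -5.13 -3.73] Ftool [0.94 5.69 3.72] M [-1.766  0.047  0.088] w 9.8
```

View pics/w28c.png

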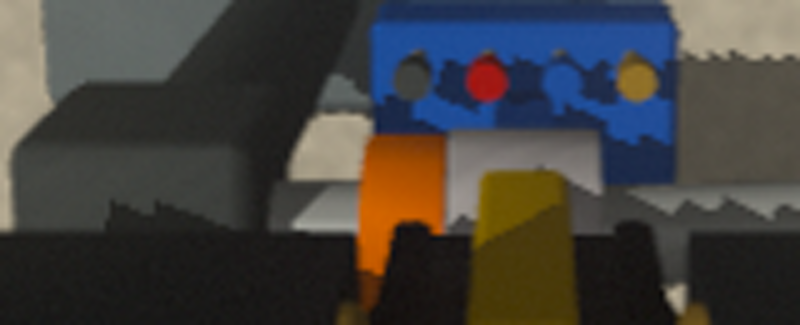

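The collar is pressed on the stop with no gap visible (crop column 446), at about 5.6 N. I'll ease the push, and lower slightly so the bore rests on the rod before release.

>>> move_arm(motion=[0, -0.002, 0.006, 0, 0, 0, 1, 0, -0.002, 0.012, 0, 0, 0, 1, 0, -0.002, 0.014, 0, 0, 0, 1])

```text
time_s: 26.23
tcp_pos: [0.6354, 0.1217, 0.1706]
ee_rot: [[0.952, 0.306, 0.0], [0.306, -0.952, 0.0], [0.0, -0.0, -1.0]]
wrist_force: [1.4, -3.6, 0.0]
gripper_width: 0.112
```

```bash
python3 st.py; python3 look.py w29 >/dev/null;python3 st.py
```

```text
26.23 tcp [0.6354 0.1217 0.1706] bore [0.6358 0.1218 0.1496] yaw 287.79 F [ 1.36 -3.58  0.01] Ftool [ 0.2   3.82 -0.01] M [-1.381 -0.32   0.086] w 9.8
26.28 tcp [0.6353 0.1217 0.1705] bore [0.6358 0.1218 0.1495] yaw 287.8 F [ 0.74 -4.96 -0.26] Ftool [-0.81  4.95  0.26] M [-1.421 -0.277  0.058] w 9.6
```

>>> move_arm(motion=[0, 0.006, 0, 0, 0, 0, 1, 0, 0.006, 0, 0, 0, 0, 1])

```text
time_s: 26.45
tcp_pos: [0.6353, 0.1216, 0.1705]
ee_rot: [[0.952, 0.306, 0.0], [0.306, -0.952, 0.001], [0.0, -0.001, -1.0]]
wrist_force: [0.5, -2.4, -0.8]
gripper_width: 0.11
```

```bash
python3 st.py
```

```text
26.45 tcp [0.6353 0.1216 0.1705] bore [0.6358 0.1218 0.1495] yaw 287.8 F [ 0.47 -2.38 -0.84] Ftool [-0.28  2.41  0.84] M [-1.128 -0.163  0.01 ] w 9.6
```

>>> move_arm(motion=[0, 0, 0, 0, 0, 0, 0.7, 0, 0, 0, 0, 0, 0, 0.6, 0, 0, 0, 0, 0, 0, 0.52, 0, 0, 0, 0, 0, 0, 0.52, 0, 0, 0, 0, 0, 0, 0.52])

```text
time_s: 26.87
tcp_pos: [0.6354, 0.1221, 0.1708]
ee_rot: [[0.952, 0.306, 0.001], [0.306, -0.952, 0.001], [0.001, -0.001, -1.0]]
wrist_force: [0.5, -0.0, -0.2]
gripper_width: 0.23
```

```bash
python3 st.py; python3 look.py w30 >/dev/null;python3 st.py; python3 -c "
from h import *
crop('pics/w30.png',180,190,160,120,5,'pics/w30c.png')"
```

```text
26.87 tcp [0.6354 0.1221 0.1708] bore [0.6359 0.1223 0.1498] yaw 287.82 F [ 0.5  -0.01 -0.25] Ftool [0.47 0.16 0.25] M [-0.046 -0.187 -0.02 ] w 20.0
26.92 tcp [0.6354 0.1221 0.1707] bore [0.6359 0.1222 0.1497] yaw 287.82 F [-0.16  0.1   0.18] Ftool [-0.13 -0.14 -0.18] M [-0.163 -0.14   0.024] w 20.3
```

View pics/w30c.png

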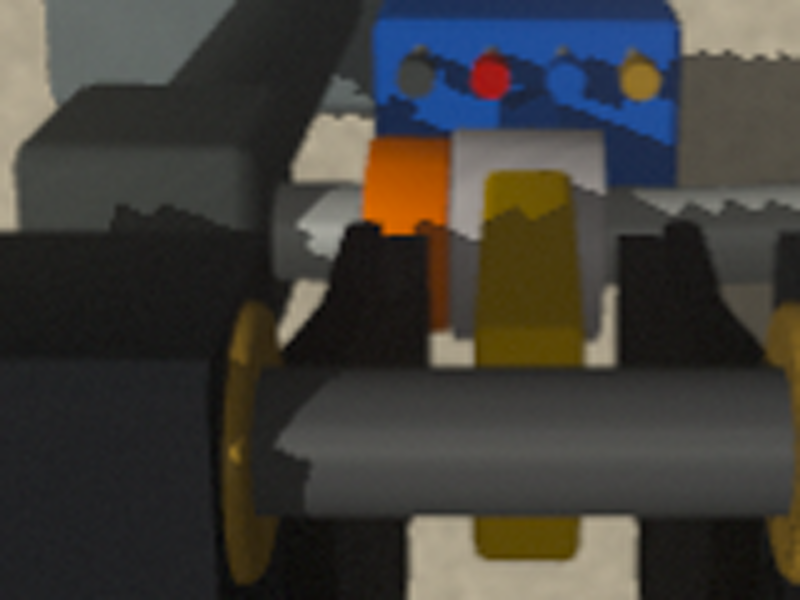

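The caddy hangs against the stop with clear gaps between both fingers and the tab. I'll retreat straight up.

>>> move_arm(motion=[0, 0, -0.15, 0, 0, 0, 0.52, 0, 0, -0.4, 0, 0, 0, 0.52, 0, 0, -0.7, 0, 0, 0, 0.52, 0, 0, -1.1, 0, 0, 0, 0.52, 0, 0, -1.6, 0, 0, 0, 0.52, 0, 0, -2.2, 0, 0, 0, 0.52, 0, 0, -2.2, 0, 0, 0, 0.52, -1.5, 0, -2.2, 0, 0, 0, 0.52, -1.5, 0, -2.2, 0, 0, 0, 0.52, -1.5, 0, -2.2, 0, 0, 0, 0.52])

```text
time_s: 27.75
tcp_pos: [0.5755, 0.1025, 0.26]
ee_rot: [[0.952, 0.306, 0.0], [0.306, -0.952, 0.002], [0.001, -0.001, -1.0]]
wrist_force: [-0.6, -0.0, -0.4]
gripper_width: 0.241
```

```bash
python3 st.py; python3 look.py w31 >/dev/null; python3 -c "
from h import *
cv2.imwrite('pics/scene31.png',imaging.capture('scene'))
cv2.imwrite('pics/top31.png',imaging.capture('top'))
crop('pics/scene31.png',265,200,100,80,7,'pics/s31c.png')
"
```

```text
27.75 tcp [0.5755 0.1025 0.26  ] bore [0.5759 0.1027 0.239 ] yaw 287.82 F [-0.57 -0.01 -0.39] Ftool [-0.54 -0.17  0.39] M [-0.038 -0.176  0.025] w 20.9
```

View pics/w31.png

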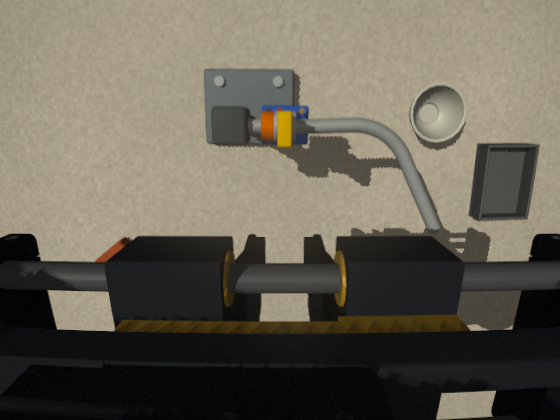

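View pics/s31c.png

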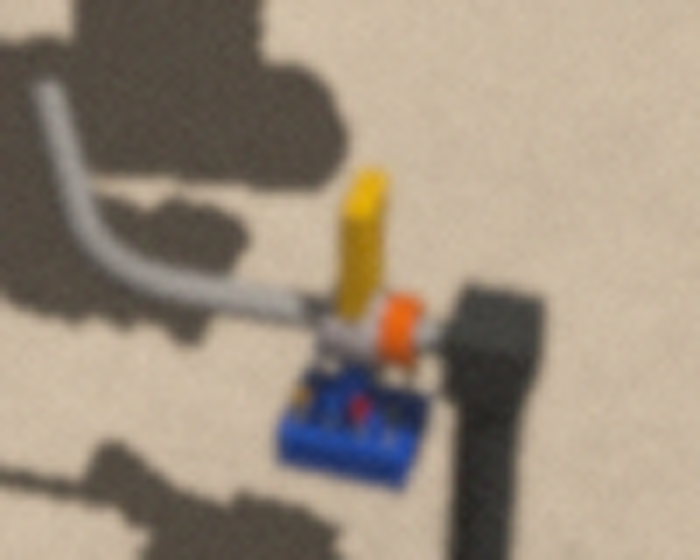

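View pics/top31.png

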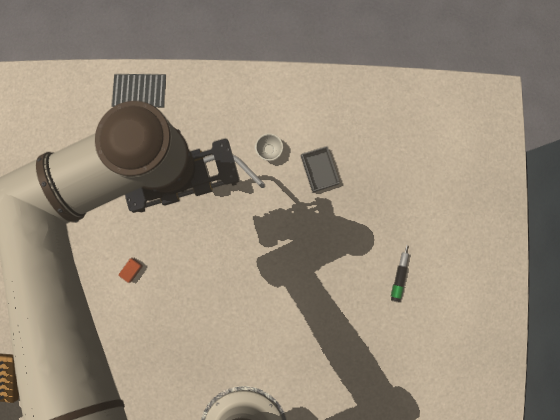

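```bash
python3 -c "
from h import *
crop('pics/w31.png',200,85,120,75,6,'pics/w31c.png')"
```

```text
(no output)
```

View pics/w31c.png

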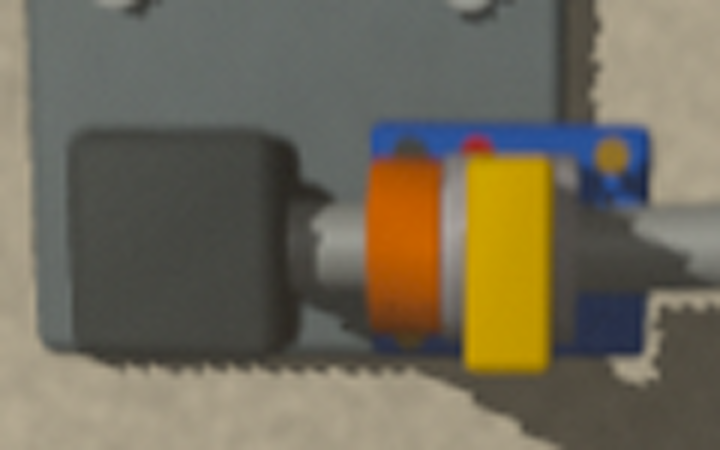

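The collar sits against the stop at crop column 443 with no visible gap. The caddy hangs upright, and the other things look to be where they were.

```bash
python3 -c "
from station import r
print(r.finish_job()); print(r.sense()['time_s'])"
```

```text
the job is handed in; nothing more can be done
None
the job is handed in; nothing more can be done
```

I picked up the caddy by its tab, threaded the collar over the rod tip, and slid it round the bend to the orange stop. I followed the rod with the wrist camera and forces in steps of 2 to 13 mm. I pressed the collar on the stop, let the bore rest on the rod, released and backed away, then handed the job in about 28 s into the 72 s allowed. The hand-in gives no verdict.

- **Forces:** Sliding showed only sensor noise, about 1 N. The press on the stop was about 5.6 N at its highest reading, below the 10 N limit. I eased it to about 2.4 N before opening.
- **Last pictures:** The caddy hangs upright with its collar against the stop, no gap visible (estimated under 0.5 mm). The gripper is clear of it. The tray, wax block, dish and handpiece look where they were at the start, judged by eye in the top view.
- **Disagreements:**
  - The wrist camera put the stop about 1.5 mm too high and the rod about 1.3 mm to one side of where the collar ran freely; I corrected by sight and feel.
  - My automatic rod-edge check misread some pictures because of shadows, so I read the edges by eye in the bend.
  - I did not measure how far the bore's centre is from the home point after release.

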